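# Clear and load the press tray with brass sleeves from the stock drawer

### The job

Pull the stock drawer well open, move the two black iron caps left in the steel carrier tray into the drawer, and pick every brass hexagon sleeve out from among the other fittings in the drawer into the tray while it stands in front of the press. Then slide the loaded tray into the slotted bed of the red press until it is fully home against the back stop. Finish with the drawer pushed fully shut and the couplings, caps and stopper still inside it; do not disturb the oil can, jar and wrench.

Things in the scene. Friction and masses are not known exactly. Their poses are not given: they have to be found in the camera images.
- cabinet: Wooden drawer cabinet, fixed, 210 mm deep, 310 mm wide (y), 75 mm high; origin on its underside, x from the robot side to its back, z up. The drawer front overlaps the cabinet: when shut its outer face is at x = -112 mm and the cabinet top's front edge at x = -87 mm; the back is at x = 112 mm. One drawer.
- drawer_handle (a point): Middle of the drawer's brass bar handle: 110 mm long, about 10 mm thick, level across the drawer front (along local y), 35 mm out from the front, 45 mm above the bench. x points into the cabinet, z up. The dark drawer front reaches 62 mm above the bench.
- drawer_in (a point): Centre of the drawer's inner floor, 16 mm above the bench, moving with the drawer; x into the cabinet (the drawer is pulled along -x), z up. Inside 160 mm (x) by 272 mm (y); side and back walls rise 18 mm above the inner floor, the front 46 mm. The handle bar is at x = -127 mm, z = 29 mm from here.
- drawer (a joint): How far the drawer is pulled out in m: 0 fully shut, 0.165 fully open. Starts shut or a little ajar.
- press: Red hand press, fixed. Its slotted bed opens toward the robot (-x) and has a stop bar at the back. Origin: bed centre at bench level; x points from the mouth to the stop, z up. When the tray is home against the stop, its origin and axes agree with these. Behind the stop stands a column with a head 220 mm up that reaches forward to x = 25 mm; the lever is not used.
- press_mouth (a point): Middle of the bed's mouth, 60 mm before the bed centre, at bench level, axes as the press. The bed is two cheeks 212 mm apart inside, 40 mm high, with lips on top reaching 12 mm inward (their underside 40 mm above the bench); flared lead-ins extend 25 mm out before the mouth. The tray slides on the bench top; the stop is 46 mm high.
- tray: Loose steel carrier tray, 100 mm (x) by 200 mm (y), rim 22 mm high, walls and floor 4 mm thick; origin at the centre of its underside. A dark wood handle block sticks out of its -x side toward the robot. Starts on the bench before the press mouth with the two iron caps in it. About 0.35 kg.
- tray_handle (a point): Grip point in the tray's handle block, 84 mm from the tray centre along -x, 26 mm above the bench. The block is 14 mm wide (y), 40 mm high from the bench, and runs from x = -110 to -50 mm of the tray.
- sleeve1: Brass ferrule sleeve, hexagon outside, 30 mm across flats (flats face +x, -x and every 60 degrees), 28 mm high, dark 19 mm bore; origin at the centre of its underside, z along its axis. Starts upright in the drawer; 3 to 5 of the five are present.
- sleeve2: Brass ferrule sleeve, hexagon outside, 30 mm across flats (flats face +x, -x and every 60 degrees), 28 mm high, dark 19 mm bore; origin at the centre of its underside, z along its axis. Starts upright in the drawer; 3 to 5 of the five are present.
- sleeve3: Brass ferrule sleeve, hexagon outside, 30 mm across flats (flats face +x, -x and every 60 degrees), 28 mm high, dark 19 mm bore; origin at the centre of its underside, z along its axis. Starts upright in the drawer; 3 to 5 of the five are present.
- sleeve4: Brass ferrule sleeve, hexagon outside, 30 mm across flats (flats face +x, -x and every 60 degrees), 28 mm high, dark 19 mm bore; origin at the centre of its underside, z along its axis. Starts upright in the drawer; 3 to 5 of the five are present.
- sleeve5: Brass ferrule sleeve, hexagon outside, 30 mm across flats (flats face +x, -x and every 60 degrees), 28 mm high, dark 19 mm bore; origin at the centre of its underside, z along its axis. Starts upright in the drawer; 3 to 5 of the five are present.
- coupling1: Round copper coupling, 36 mm diameter, 36 mm high, standing in the drawer; stays there. Origin at the centre of its underside.
- coupling2: Round copper coupling, 36 mm diameter, 36 mm high, standing in the drawer; stays there. Origin at the centre of its underside.
- cap1: Black domed iron cap, 40 mm diameter, 30 mm high, its lower 24 mm straight; starts flat in the tray, belongs in the drawer. Origin at the centre of its underside.
- cap2: Black domed iron cap, 40 mm diameter, 30 mm high, its lower 24 mm straight; starts flat in the tray, belongs in the drawer. Origin at the centre of its underside.
- stopper: White ceramic sink stopper, 43 mm diameter, 38 mm high with its knob, in the drawer; stays there. Origin at the centre of its underside.
- oil_can: Green bottle-shaped oil can, 60 mm diameter, 150 mm high; bystander. Origin at the centre of its underside.
- jar: Amber jar with a steel cap, 56 mm diameter, 65 mm high; bystander. Origin at the centre of its underside.
- wrench: Steel wrench, 180 mm long, lying on the bench to the left; bystander. Origin at its middle.
There are look-alikes about, which are no part of the job. What is shaped like the cap1 but pink is not meant.

How it is judged:
By the outcome, as a careful person would: the job done as asked, in the order asked, and still so for the second after the job is handed in, with the robot touching nothing.
Of sleeve1, sleeve2, sleeve3, sleeve4, sleeve5 only 3 to 5 are there at a start; the rules pass over those that are not, and their reading is None.
At some moment in a run one of sleeve1, sleeve2, sleeve3, sleeve4, sleeve5, tray may be knocked a few centimetres aside while the robot is not near it.
Once in a run the grip may slacken for a moment while it holds something.
It also fails if it takes over 210 s, if anything falls off the work surface, if the arm or the gripper's body presses on something with over 40 N, if the wrist force passes 120 N, or if a joint passes its speed limit or range.

### The arm

A 6-joint arm with a two-finger parallel gripper is mounted at the origin on the work surface. World frame = base frame: x ahead of the robot, y to its left, z up, the work surface at z = 0. Lengths are in mm, angles in degrees, forces in N, time in s.
With the tool pointing down it reaches from about 300 to 850 mm from the base axis. Payload 4.2 kg.
Tool frame: the origin (TCP) lies on the centre line of the jaws, within the pads' length; the fingertips stand 11 mm ahead of it and the grasp point (between the pads) lies 8 mm behind it; z points along the fingers, y is the direction in which the jaws open and shut (so a half turn about z gives the same grasp; the last joint's range is limited). The gripper opens to 91 mm and grips with 3 to 60 N. Pads are 32 mm wide; open, the fingers measure 118 mm over their backs; the gripper's body (76 mm by 178 mm) begins 60 mm behind the grasp point.
Start: joints at [-76.662, 18.312, 89.639, -0, 72.044, -1.146], TCP at [143.819, -556.739, 224.976] pointing down, gripper open.
Joint ranges: [-177.97, 177.97], [-48.28, 115.42], [12.27, 149.76], [-77.06, 257.06], [2.81, 150.46], [-146.56, 146.56]. Speed limits (degrees/s): [147.25, 147.25, 180, 180, 180, 180].

### API

Orientations are given as [roll, pitch, yaw] about the fixed x, y, z axes, in that order (R = Rz(yaw) Ry(pitch) Rx(roll)).
In Python, from workcell import env, grab_frame gives the robot as it stands. The module is installed in compiled form; this text tells all that it offers.
- The arm moves only by the tool arm_command, never from a script. Its argument "series" is one flat list of numbers, 6 for each row, row after row: the shift along the world's x, y, z each as a share of 400 mm, from -1 to 1, then the turn, a rotation vector about the world's x, y, z each as a share of 45 degrees, from -1 to 1. A call has 1 to 20 rows; each row shifts and turns the commanded pose from where the row before left it; what a row does not reach is not made up. A row lasts 1/12 s, in which the tool goes at most 41.7 mm and 7.16 degrees, less where a joint would pass 70% of its speed; a pose out of reach is approached as far as the arm can. A call with a number of a shift or a turn outside -1 to 1 is refused whole. A call with a gripper value outside its range is refused whole. "hand" is the opening, from 0 (shut) to 1 (fully open), set as the call begins (left out, the last holds). The fingers move at their own pace and stop on an object; "newtons" is the grip in N (left out, the last holds). Time passes only in rows, so rows that do not move let the fingers close. It gives the time, the measured TCP pose, the force and the opening at its end, in the units of the state.
- env.state(): the state, without advancing time (a new reading comes with each control period).
- grab_frame(name): name is "side" or "top"; returns a dict with "frame" (480x640x3 uint8, red, green, blue), "intrinsics" (3x3 intrinsics, pixels), "R" (3x3) and "t" (3): a world point X has camera coordinates R X + t. Camera axes: x right, y down, z forward; pixel columns grow to the right and rows downward; lengths in mm; the calibration is good to about 2 mm. A picture is of the moment at which its call begins. There is no depth.
- env.job_done(): hands the job in, once; it reports no verdict.
The state is a dict: "time_s": time; "qpos": joint angles; "qvel": joint speeds; "effort": joint torques, N m; "ee_pos": TCP position; "ee_rot": TCP orientation; "force": force on the tool from outside, world axes, zero at the start; "torque": the same for the moment, N m; "gripper_width": finger opening in mm.
Only numpy, scipy, OpenCV 4.12 (cv2) and the standard library are available. Lean on these libraries where they do the work, as an engineer would, in place of code of your own. Each camera call takes 0.05 s, during which the arm holds its last target.

## Working session

There is one attempt and no reset: what is moved stays moved. The work goes in short steps, Python scripts to look and compute and a tool call to move; the robot and the scene stay as the last step left them, time stands still between calls to the robot, and variables do not carry over. Pictures are saved under pics/ and viewed, and the job is handed in when it is done.

Besides the shell and the picture viewer there is one more tool, called after "Request:" as a command line: name --argument value ..., lists and objects as JSON in quotes. arm_command: Moves the arm, as the interface text tells. Shift numbers are shares of 400 mm and turn numbers shares of 45 degrees, none past 1 either way. Its arguments: {"type":"object","properties":{"series":{"type":"array"},"hand":{"type":"number"},"newtons":{"type":"number"}},"required":["series"]}

```bash
mkdir -p pics; ls; cat > h.py <<'E'
from workcell import env, grab_frame
import numpy as np, cv2
def snap(name, out):
    f=grab_frame(name); im=cv2.cvtColor(f["frame"],cv2.COLOR_RGB2BGR)
    cv2.imwrite(f"pics/{out}.png",im); np.savez(f"{out}.npz",im=im,K=f["intrinsics"],R=f["R"],t=f["t"]); return load(out)
def load(out):
    d=np.load(f"{out}.npz"); return d["im"],d["K"],d["R"],d["t"]
def ray(c,uv,z):
    im,K,R,t=c; d=R.T@(np.linalg.inv(K)@np.array([uv[0],uv[1],1.])); o=-R.T@t
    return o+d*(z-o[2])/d[2]
def proj(c,X):
    im,K,R,t=c; p=K@(R@np.array(X,float)+t); return p[:2]/p[2]
E
python3 - <<'E'
from h import *
for n in("top","side"):
    c=snap(n,n+"0"); print(n,-c[2].T@c[3])
print(env.state())
E
```

```text
pics
top [ 410.46401101   95.41547152 1224.85236919]
side [ 277.64239548 -495.43324368  934.06288154]
{'time_s': 0.1, 'qpos': array([-7.66609031e+01,  1.83498959e+01,  8.96979100e+01, -4.03946987e-05,
        7.20442004e+01, -1.14534653e+00]), 'qvel': array([-0.0196449 , -0.01968799, -0.17739328,  0.04792083,  0.04220478,
        0.01796027]), 'effort': array([ 9.55745199e-04, -4.13331413e+01, -2.32508683e+01,  7.28674536e-02,
        4.21887799e-02, -5.52473148e-05]), 'ee_pos': array([ 143.72635389, -556.31306434,  224.1953181 ]), 'ee_rot': array([-1.79908011e+02, -1.80068949e-03,  1.44844545e+01]), 'force': array([0.49071161, 0.37046046, 0.02393841]), 'torque': array([-0.04493498,  0.0195863 ,  0.03630718]), 'gripper_width': 91.28784559296882}
```

View pics/top0.png

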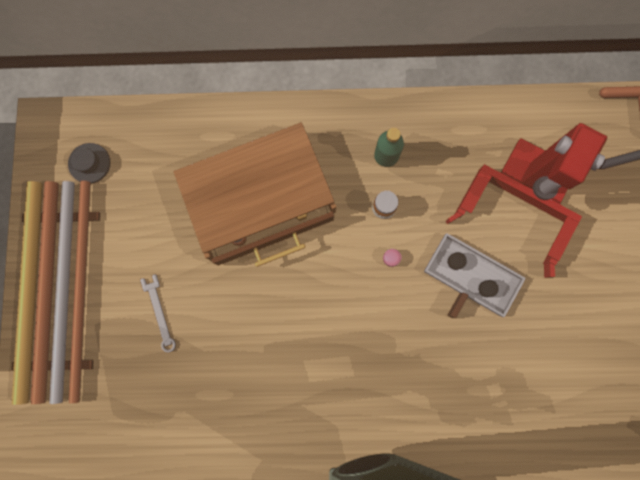

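View pics/side0.png

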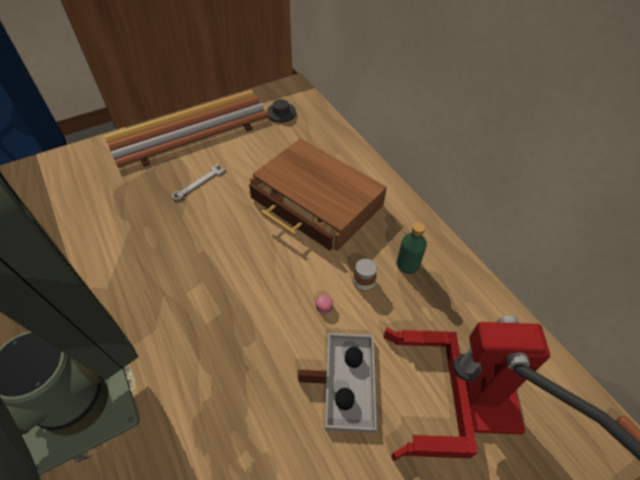

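The top view shows the cabinet at about (255,190) with its brass handle at (280,250), the tray at (475,275) with the caps at (457,261) and (488,288), and the press at (520,200). The pink cap at (392,258) is the look-alike. I'll enlarge to measure.

```bash
python3 - <<'E'
from h import *
c=load("top0")
im=c[0]
cv2.imwrite("pics/a1.png",cv2.resize(im[110:280,160:350],None,fx=4,fy=3.5,interpolation=cv2.INTER_CUBIC)[:600,:800])
cv2.imwrite("pics/a2.png",cv2.resize(im[120:320,380:640],None,fx=3,fy=3,interpolation=cv2.INTER_CUBIC))
E
```

```text
(no output)
```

View pics/a1.png

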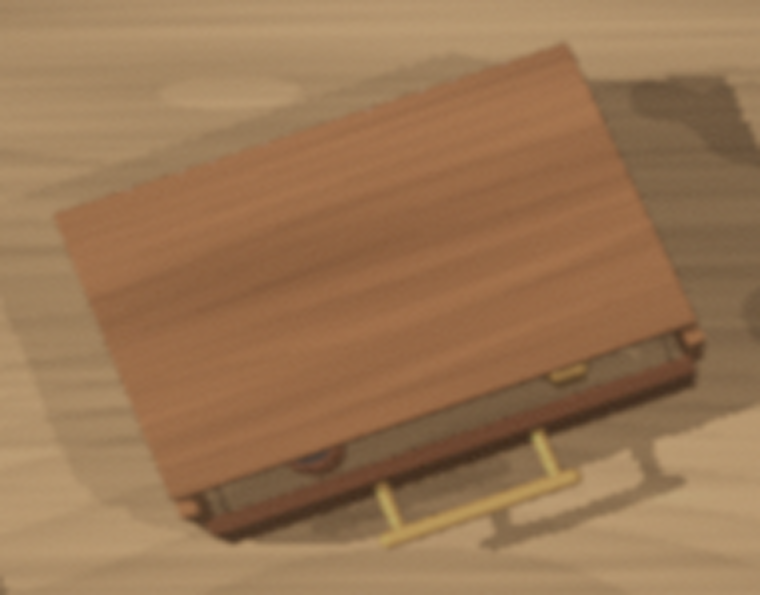

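View pics/a2.png

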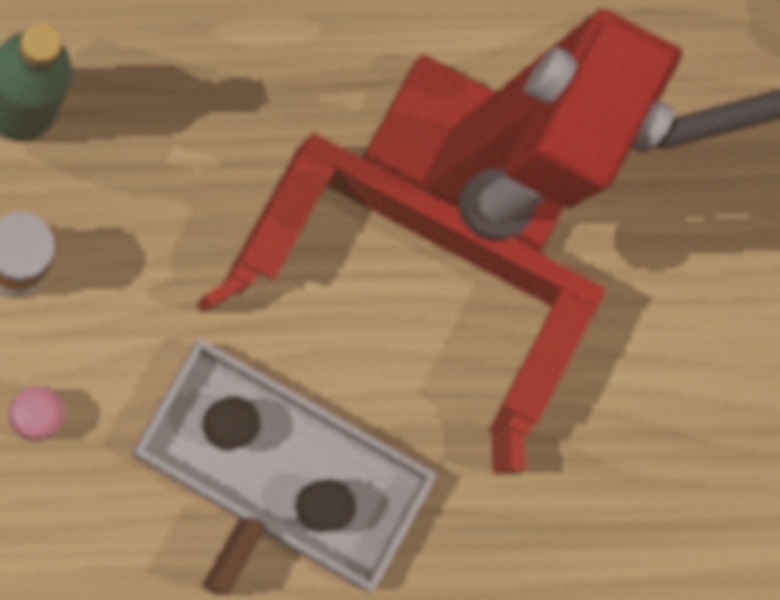

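```bash
python3 - <<'E'
from h import *
c=load("top0")
f1=lambda x,y:(160+x/4-.4,110+y/3.5-.4)
f2=lambda x,y:(380+x/3-.3,120+y/3-.3)
P={}
for n,p in dict(FL=(172,497),FR=(697,320),BR=(568,42),BL=(55,215)).items(): P[n]=ray(c,f1(*p),75);print(n,P[n].round(1))
print("yaw",np.degrees(np.arctan2(*(P['FL']-P['FR'])[[1,0]]))-90, np.degrees(np.arctan2(*(P['BL']-P['BR'])[[1,0]]))-90)
for n,p in dict(HL=(386,542),HR=(577,477)).items(): P[n]=ray(c,f1(*p),47);print(n,P[n].round(1))
print("cab centre",sum(P[k] for k in('FL','FR','BL','BR'))/4,"handle",(P['HL']+P['HR'])/2)
print("handle yaw",np.degrees(np.arctan2(*(P['HL']-P['HR'])[[1,0]]))-90)
T=[ray(c,f2(*p),22) for p in((200,343),(437,473),(372,588),(135,453))]
for t in T:print(t.round(1))
print("tray c",sum(T)/4,"yaw",np.degrees(np.arctan2(*(T[0]-T[1])[[1,0]]))-90,np.degrees(np.arctan2(*(T[3]-T[2])[[1,0]]))-90)
print("trayhandle end",ray(c,f2(215,590),40))
for p in((232,412),(325,497)):print("cap",ray(c,f2(*p),27))
# press: bar front edge, corners
for n,p,z in(("stopL",(313,135),46),("stopR",(605,290),46),("cheekLend",(275,275),43),("cheekRend",(520,425),43),("cheekLtip",(203,303),40),("cheekRtip",(508,470),40),("pink",(37,410),25)):print(n,ray(c,f2(*p),z).round(1))
E
```

```text
FL [570.7 366.4  75. ]
FR [676.8  77.8  75. ]
BR [862.1 146.2  75. ]
BL [753.9 434.8  75. ]
yaw 20.185918134179843 20.550224483184692
HL [543.2 253.3  47. ]
HR [582.6 146.6  47. ]
cab centre [715.89993789 256.30818549  75.        ] handle [562.90613288 199.92251862  47.        ]
handle yaw 20.242912239459983
[ 606.4 -176.4   22. ]
[ 504.4 -346.6   22. ]
[ 420.6 -292.3   22. ]
[ 523.9 -123.3   22. ]
tray c [ 513.80447391 -234.64780525   22.        ] yaw -30.94862075327159 -31.45341052366077
trayhandle end [ 421.13586687 -172.97578658   40.        ]
cap [ 552.71584913 -196.18961653   27.        ]
cap [ 487.87205522 -260.97039486   27.        ]
stopL [ 759.8 -265.    46. ]
stopR [ 635.6 -472.1   46. ]
cheekLend [ 653.2 -230.4   43. ]
cheekRend [ 536.7 -402.1   43. ]
cheekLtip [ 633.7 -176.3   40. ]
cheekRtip [ 504.1 -391.8   40. ]
pink [557.6 -51.   25. ]
```

Request:
arm_command --series '[0.05,0.09,0,0,0,0.106,0.05,0.09,0,0,0,0.106,0.05,0.09,0,0,0,0.106,0.05,0.09,0,0,0,0.106,0.05,0.09,0,0,0,0.106,0.05,0.09,0,0,0,0.106,0.05,0.09,0,0,0,0.106,0.05,0.09,0,0,0,0.106,0.05,0.09,0,0,0,0.106,0.05,0.09,0,0,0,0.106,0.05,0.09,0,0,0,0.106,0.05,0.09,0,0,0,0.106,0.05,0.09,0,0,0,0.106,0.05,0.09,0,0,0,0.106,0.05,0.09,0,0,0,0.106,0.05,0.09,0,0,0,0.106,0.05,0.09,0,0,0,0.106,0.05,0.09,0,0,0,0.106,0.05,0.09,0,0,0,0.106,0.05,0.09,0,0,0,0.116]' --hand 0.27 --newtons 30

```text
time_s: 1.77
ee_pos: [544.1, 165.3, 224.5]
ee_rot: [-180.0, 0.0, 110.6]
force: [0.5, -1.2, -0.7]
gripper_width: 24.9
```

Request:
arm_command --series '[0.042,0.085,0,0,0,0,0,0,-0.09,0,0,0,0,0,-0.09,0,0,0,0,0,-0.09,0,0,0,0,0,0,0,0,0]'

```text
time_s: 2.18
ee_pos: [555.5, 195.9, 109.5]
ee_rot: [-179.1, -0.0, 110.4]
force: [-1.1, -0.2, -0.6]
gripper_width: 24.4
```

```bash
python3 - <<'E'
from h import *
c=snap("side","s1"); cv2.imwrite("pics/s1c.png",cv2.resize(c[0][130:280,200:400],None,fx=4,fy=4,interpolation=cv2.INTER_CUBIC))
s=env.state();print(s["ee_pos"],s["ee_rot"])
E
```

```text
[557.77328328 196.46644473 113.28881608] [-1.79455143e+02 -1.83986508e-02  1.10351400e+02]
```

View pics/s1c.png

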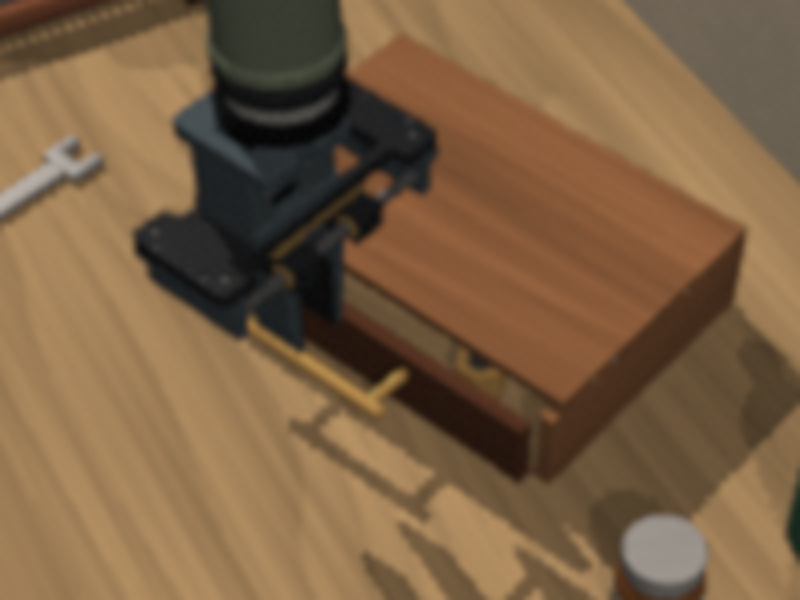

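Request:
arm_command --series '[0.003,0.004,-0.08,0,0,0,0,0,-0.08,0,0,0,0,0,-0.02,0,0,0,0,0,0,0,0,0,0,0,0,0,0,0,0,0,0,0,0,0]'

```text
time_s: 2.73
ee_pos: [563.7, 199.4, 47.7]
ee_rot: [179.7, 0.0, 110.3]
force: [0.1, -0.1, 0.2]
gripper_width: 24.5
```

```bash
python3 - <<'E'
from h import *
c=snap("side","s2"); cv2.imwrite("pics/s2c.png",cv2.resize(c[0][130:280,200:400],None,fx=4,fy=4,interpolation=cv2.INTER_CUBIC))
s=env.state();print(s["ee_pos"],s["ee_rot"],s["force"])
E
```

```text
[563.56550888 199.35472453  47.61388449] [1.79720182e+02 8.16019094e-03 1.10323015e+02] [ 0.22926005 -0.41522642  0.11937862]
```

View pics/s2c.png

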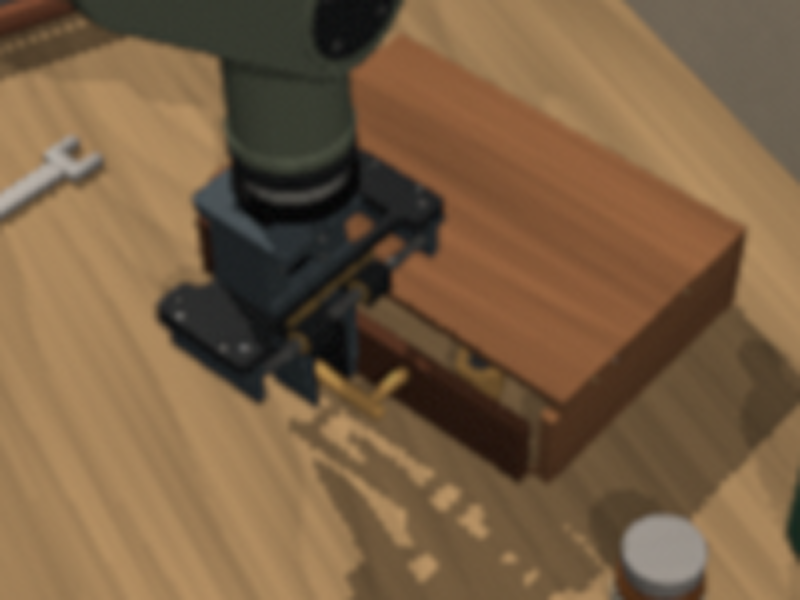

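Request:
arm_command --series '[0,0,-0.02,0,0,0,0,0,0,0,0,0,0,0,0,0,0,0,0,0,0,0,0,0,0,0,0,0,0,0]' --hand 0

```text
time_s: 3.2
ee_pos: [562.2, 199.0, 37.3]
ee_rot: [179.9, 0.0, 110.3]
force: [1.0, -0.1, 1.0]
gripper_width: 10.3
```

Request:
arm_command --series '[-0.015,-0.0055,0,0,0,0,-0.03,-0.011,0,0,0,0,-0.03,-0.011,0,0,0,0,-0.03,-0.011,0,0,0,0,-0.03,-0.011,0,0,0,0,-0.03,-0.011,0,0,0,0,-0.03,-0.011,0,0,0,0,-0.03,-0.011,0,0,0,0,-0.03,-0.011,0,0,0,0,-0.03,-0.011,0,0,0,0,-0.03,-0.011,0,0,0,0,-0.03,-0.011,0,0,0,0,-0.015,-0.0055,0,0,0,0,0,0,0,0,0,0,0,0,0,0,0,0]'

```text
time_s: 4.45
ee_pos: [416.2, 144.6, 37.2]
ee_rot: [-179.9, 0.1, 110.4]
force: [-0.3, -4.3, 2.5]
gripper_width: 10.5
```

```bash
python3 - <<'E'
from h import *
c=snap("top","t1")
s=env.state();print(s["ee_pos"],s["ee_rot"],s["force"],s["gripper_width"])
E
```

```text
[416.46982908 144.66829202  37.22303378] [-1.79872118e+02  8.73989954e-02  1.10393245e+02] [ 0.47329137 -5.37873974  3.13045594] 10.028666923460923
```

View pics/t1.png

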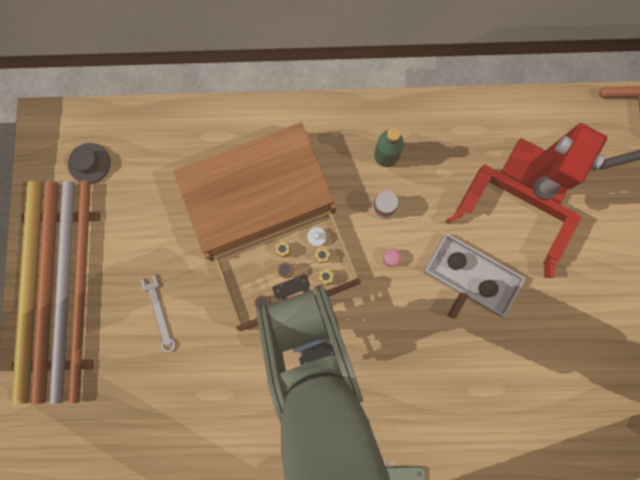

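Request:
arm_command --series '[0,0,0,0,0,0,0,0,0,0,0,0,0,0,0,0,0,0,0,0,0.05,0,0,0,0,0,0.1,0,0,0,0,0,0.1,0,0,0,0,0,0.1,0,0,0,0,0,0,0,0,0]' --hand 0.27

```text
time_s: 5.17
ee_pos: [422.0, 147.7, 184.0]
ee_rot: [179.1, 0.0, 110.3]
force: [0.6, 0.6, 1.1]
gripper_width: 24.7
```

Request:
arm_command --series '[0.018,-0.1,0,0,0,0.086,0.018,-0.1,0,0,0,0.086,0.018,-0.1,0,0,0,0.086,0.018,-0.1,0,0,0,0.086,0.018,-0.1,0,0,0,0.086,0.018,-0.1,0,0,0,0.086,0.018,-0.1,0,0,0,0.086,0.018,-0.1,0,0,0,0.086,0.018,-0.1,0,0,0,0.086,0.018,-0.1,0,0,0,0.086,0,0,0,0,0,0,0,0,0,0,0,0]' --hand 0.68

```text
time_s: 6.17
ee_pos: [489.6, -255.3, 176.0]
ee_rot: [180.0, -0.1, 148.8]
force: [-0.3, -0.4, 0.3]
gripper_width: 61.9
```

```bash
python3 - <<'E'
from h import *
c=snap("top","t2")
cv2.imwrite("pics/t2c.png",cv2.resize(c[0][190:340,200:380],None,fx=4,fy=4,interpolation=cv2.INTER_CUBIC))
c=snap("side","s3")
cv2.imwrite("pics/s3c.png",cv2.resize(c[0][150:310,180:370],None,fx=4,fy=3.75,interpolation=cv2.INTER_CUBIC))
s=env.state();print(s["ee_pos"],s["ee_rot"],s["force"],s["gripper_width"])
E
```

```text
[ 489.2409969  -252.97226395  176.29887557] [ 1.79962027e+02 -1.16190871e-01  1.48998322e+02] [ 0.0408184   0.18464635 -0.80069296] 61.965163548021486
```

View pics/t2c.png

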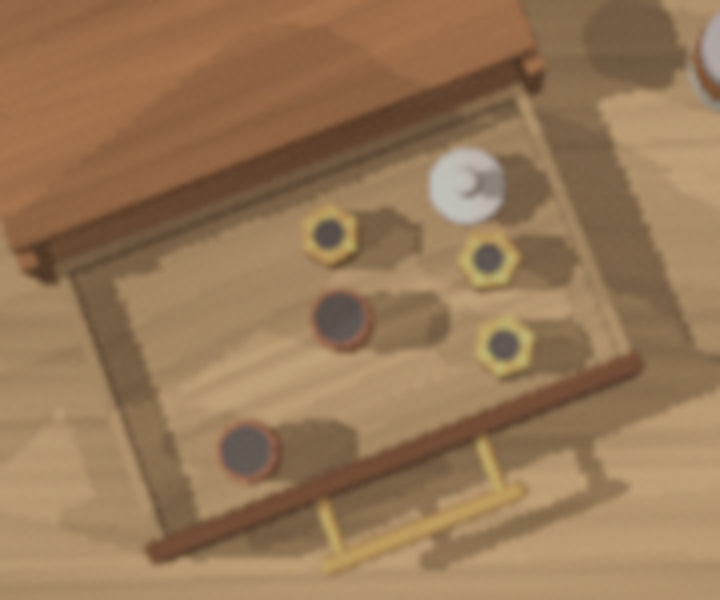

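View pics/s3c.png

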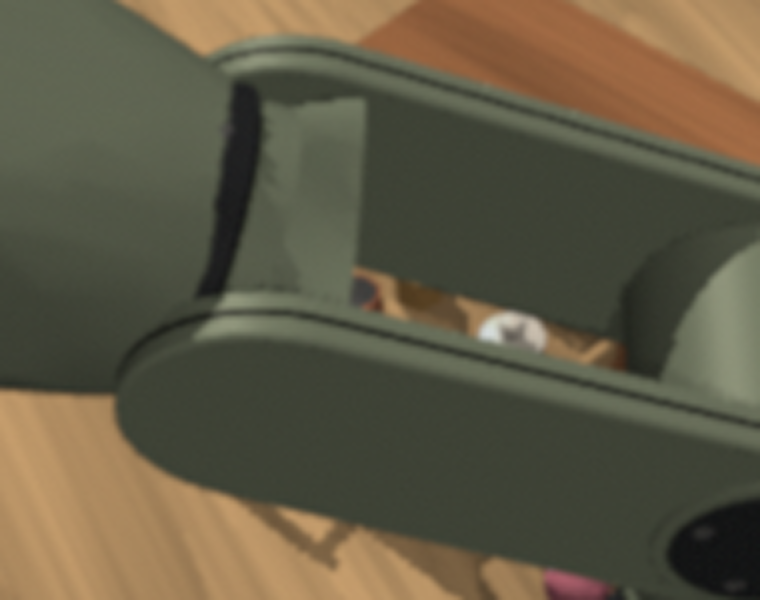

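View pics/s3.png

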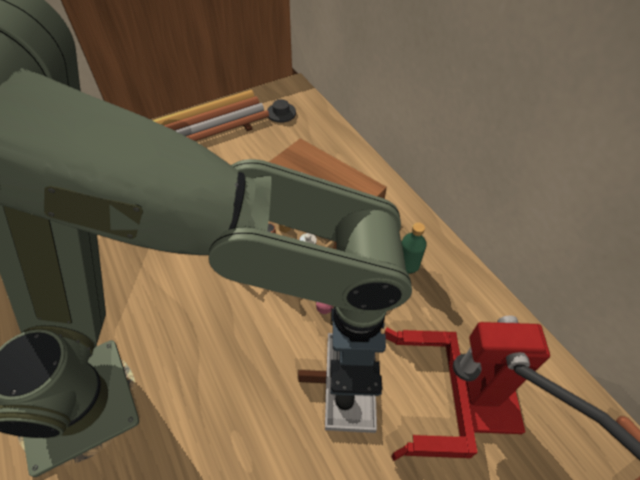

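Six pieces stand in the drawer, in t2c pixels. Brass hexagons with a dark bore are at (330,235), (488,260) and (505,347), and these are the sleeves. Round copper couplings are at (342,320) and (248,452), and the white stopper is at (466,185). So 3 sleeves are present.

```bash
cat >> h.py <<'E'
CAB=np.array([704.2,252.0]); YC=np.radians(20.3)
def cabloc(p):
    d=np.array(p)[:2]-CAB; c,s=np.cos(YC),np.sin(YC); return np.array([d[0]*c+d[1]*s,-d[0]*s+d[1]*c])
def cabworld(x,y):
    c,s=np.cos(YC),np.sin(YC); return CAB+np.array([c*x-s*y,s*x+c*y])
E
python3 - <<'E'
from h import *
c=load("t2")
f=lambda x,y:(200+x/4-.4,190+y/4-.4)
for n,p,z in(("s1",(330,235),44),("s2",(488,260),44),("s3",(505,347),44),("c1",(342,320),52),("c2",(248,452),52),("st",(466,185),40),("frontL",(155,552),62),("frontR",(637,362),62),("backR",(522,92),34),("backL",(75,270),34),("hL",(333,565),47),("hR",(518,490),47)):
    w=ray(c,f(*p),z); print(n,w.round(1),cabloc(w).round(1))
hsv=cv2.cvtColor(c[0],cv2.COLOR_BGR2HSV)
for nm,lo,hi in(("brass",(22,90,120),(35,255,255)),):
    m=cv2.inRange(hsv,lo,hi); 
    n,l,st,ce=cv2.connectedComponentsWithStats(m)
    for i in range(1,n):
        if st[i,4]>30 and 215<ce[i][0]<350 and 190<ce[i][1]<340:
            # hole-filled bbox centre
            x,y,w,h,a=st[i]; ct,_=cv2.findContours((l==i).astype(np.uint8),0,2); k=max(ct,key=cv2.contourArea); M=cv2.moments(k); u=(M['m10']/M['m00'],M['m01']/M['m00'])
            print(nm,a,u,(w,h),ray(c,u,44).round(1))
for u in((457,261),(488,288)): pass
E
```

```text
s1 [578.5 195.4  44. ] [-137.5   -9.5]
s2 [562.6 107.5  44. ] [-183.   -86.4]
s3 [513.9  99.   44. ] [-231.6  -77.4]
c1 [529.9 188.5  52. ] [-185.5    0.9]
c2 [458.6 240.6  52. ] [-234.3   74.5]
st [605.8 119.   40. ] [-138.4  -90.6]
frontL [405.7 289.7  62. ] [-266.9  138.9]
frontR [502.7  27.5  62. ] [-266.9 -140.7]
backR [659.6  86.3  34. ] [ -99.3 -139.9]
backL [563.2 340.2  34. ] [-101.7  131.7]
hL [396.9 195.1  47. ] [-308.    53.2]
hR [435.3  93.6  47. ] [-307.1  -55.3]
brass 56 (320.96875, 256.51041666666663) (np.int32(14), np.int32(12)) [558.3 109.   44. ]
brass 36 (328.98373983739833, 274.4552845528455) (np.int32(9), np.int32(13)) [517.9  92.   44. ]
brass 32 (322.1274509803921, 277.9117647058824) (np.int32(8), np.int32(12)) [510.6 107.3  44. ]
```

Request:
arm_command --series '[-0.003,-0.02,-0.05,0,0,0,0,0,-0.1,0,0,0,0,0,-0.1,0,0,0,0,0,-0.05,0,0,0,0,0,0,0,0,0,0,0,0,0,0,0,0,0,0,0,0,0]'

```text
time_s: 6.85
ee_pos: [489.9, -261.6, 58.7]
ee_rot: [180.0, 0.2, 149.1]
force: [-0.3, 0.6, -0.5]
gripper_width: 62.2
```

```bash
python3 - <<'E'
from h import *
c=snap("side","s4")
cv2.imwrite("pics/s4c.png",cv2.resize(c[0][300:450,280:480],None,fx=4,fy=4,interpolation=cv2.INTER_CUBIC))
s=env.state();print(s["ee_pos"],s["ee_rot"],s["force"],s["gripper_width"])
E
```

```text
[ 490.12408523 -261.96545497   59.1067962 ] [179.98489588   0.234097   149.08839436] [-0.18921952  0.12678036 -0.22334053] 61.77519590718376
```

View pics/s4c.png

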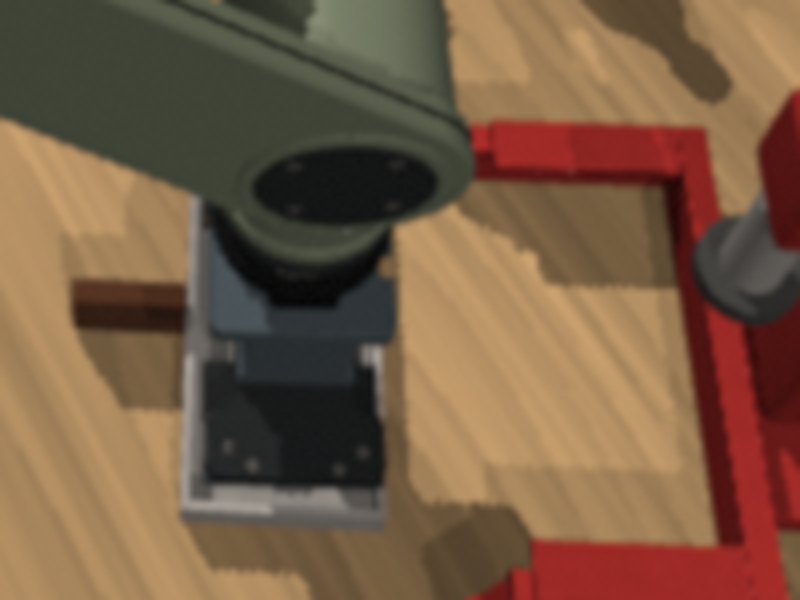

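Request:
arm_command --series '[-0.004,0.002,-0.05,0,0,0,0,0,-0.035,0,0,0,0,0,-0.018,0,0,0,0,0,0,0,0,0,0,0,0,0,0,0]'

```text
time_s: 7.32
ee_pos: [487.8, -261.4, 16.9]
ee_rot: [180.0, 0.1, 149.0]
force: [-0.3, -0.2, 0.7]
gripper_width: 61.8
```

Request:
arm_command --series '[0,0,0,0,0,0,0,0,0,0,0,0,0,0,0,0,0,0,0,0,0,0,0,0,0,0,0,0,0,0,0,0,0,0,0,0]' --hand 0.2 --newtons 20

```text
time_s: 7.82
ee_pos: [487.4, -261.6, 16.5]
ee_rot: [-180.0, 0.1, 149.0]
force: [-1.3, -0.4, 6.1]
gripper_width: 39.7
```

Request:
arm_command --series '[0,0,0.05,0,0,0,0,0,0.1,0,0,0,0,0,0.1,0,0,0,0,0,0.05,0,0,0]'

```text
time_s: 8.15
ee_pos: [488.5, -261.8, 139.7]
ee_rot: [180.0, 0.3, 149.0]
force: [1.0, -0.9, -1.8]
gripper_width: 39.3
```

Request:
arm_command --series '[0.01,0.05,0,0,0,0.076,0.01,0.091,0,0,0,0.076,0.01,0.091,0,0,0,0.076,0.01,0.091,0,0,0,0.076,0.01,0.091,0,0,0,0.076,0.01,0.091,0,0,0,0.076,0.01,0.091,0,0,0,0.076,0.01,0.091,0,0,0,0.076,0.01,0.091,0,0,0,0.076,0.01,0.091,0,0,0,0.076,0.01,0.091,0,0,0,0.076,0.01,0.091,0,0,0,0.076,0.01,0.091,0,0,0,0.076,0.01,0.091,0,0,0,0.076,0.015,0.091,0,0,0,0.076,0,0.04,0,0,0,0,0,0,0,0,0,0,0,0,0,0,0,0]'

```text
time_s: 9.65
ee_pos: [548.2, 284.6, 134.9]
ee_rot: [-180.0, -0.1, -159.6]
force: [0.1, -1.1, -1.2]
gripper_width: 39.9
```

Request:
arm_command --series '[0.004,0.002,-0.09,0,0,0,0,0,-0.09,0,0,0,0,0,-0.05,0,0,0,0,0,-0.028,0,0,0,0,0,0,0,0,0,0,0,0,0,0,0]'

```text
time_s: 10.15
ee_pos: [551.1, 284.4, 33.1]
ee_rot: [-180.0, 0.0, -159.7]
force: [1.1, -0.1, -1.9]
gripper_width: 39.3
```

Request:
arm_command --series '[0,0,-0.007,0,0,0,0,0,0,0,0,0]'

```text
time_s: 10.32
ee_pos: [551.5, 285.3, 31.1]
ee_rot: [180.0, 0.1, -159.7]
force: [0.8, 0.3, -0.5]
gripper_width: 39.7
```

Request:
arm_command --series '[0,0,0,0,0,0,0,0,0,0,0,0,0,0,0,0,0,0,0,0,0,0,0,0,0,0,0.04,0,0,0,0,0,0.1,0,0,0,0,0,0.1,0,0,0,0,0,0.04,0,0,0]' --hand 0.56

```text
time_s: 10.98
ee_pos: [552.9, 286.5, 147.4]
ee_rot: [179.9, 0.5, -159.7]
force: [1.1, 0.0, -0.8]
gripper_width: 51.3
```

```bash
python3 - <<'E'
from h import *
c=snap("top","t3")
s=env.state();print(s["ee_pos"],s["ee_rot"],s["force"],s["gripper_width"])
E
```

```text
[553.82432583 286.95197844 149.20236334] [ 179.92301232    0.7074231  -159.65548954] [-0.23562322  0.96352097  1.25298224] 51.31297210520708
```

View pics/t3.png

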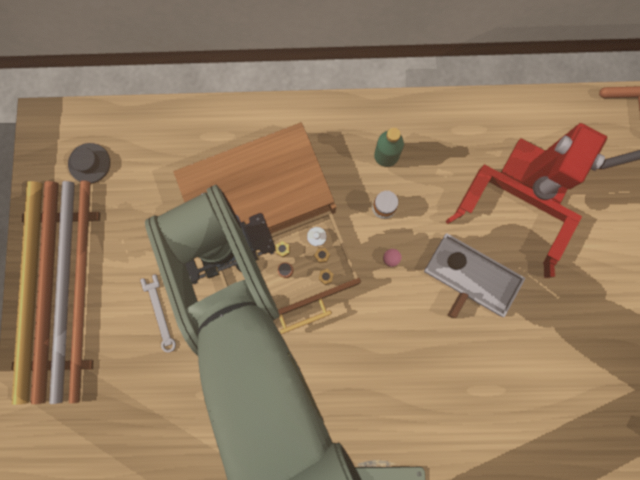

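Request:
arm_command --series '[0,-0.092,0,0,0,-0.088,0,-0.092,0,0,0,-0.088,0,-0.092,0,0,0,-0.088,0,-0.092,0,0,0,-0.088,0,-0.092,0,0,0,-0.088,0,-0.092,0,0,0,-0.088,0,-0.092,0,0,0,-0.088,0,-0.092,0,0,0,-0.088,0,-0.092,0,0,0,-0.088,0,-0.092,0,0,0,-0.088,0,-0.092,0,0,0,-0.088,0,-0.092,0,0,0,-0.088,0,-0.092,0,0,0,-0.084,0,-0.011,-0.03,0,0,0,0,0,-0.09,0,0,0,0,0,-0.09,0,0,0,0,0,0,0,0,0,0,0,0,0,0,0]' --hand 0.68

```text
time_s: 12.53
ee_pos: [549.2, -197.0, 56.3]
ee_rot: [-180.0, -0.3, 149.0]
force: [0.4, 0.0, 0.3]
gripper_width: 62.2
```

Request:
arm_command --series '[0.009,0.002,-0.05,0,0,0,0,0,-0.035,0,0,0,0,0,-0.013,0,0,0,0,0,0,0,0,0]'

```text
time_s: 12.87
ee_pos: [554.7, -196.6, 19.3]
ee_rot: [180.0, 0.0, 149.1]
force: [-0.1, -0.0, 0.3]
gripper_width: 62.3
```

Request:
arm_command --series '[0,0,0,0,0,0,0,0,0,0,0,0,0,0,0,0,0,0,0,0,0,0,0,0,0,0,0,0,0,0,0,0,0,0,0,0]' --hand 0.2

```text
time_s: 13.37
ee_pos: [554.8, -197.2, 19.8]
ee_rot: [180.0, 0.1, 149.0]
force: [-0.3, -1.5, 6.1]
gripper_width: 39.5
```

Request:
arm_command --series '[0,0,0.05,0,0,0,0,0,0.1,0,0,0,0,0,0.1,0,0,0,0,0,0.05,0,0,0]'

```text
time_s: 13.7
ee_pos: [555.9, -197.3, 142.9]
ee_rot: [179.9, 0.3, 149.0]
force: [1.5, -0.4, -0.5]
gripper_width: 39.5
```

Request:
arm_command --series '[-0.01,0.087,0,0,0,0.088,-0.01,0.087,0,0,0,0.088,-0.01,0.087,0,0,0,0.088,-0.01,0.087,0,0,0,0.088,-0.01,0.087,0,0,0,0.088,-0.01,0.087,0,0,0,0.088,-0.01,0.087,0,0,0,0.088,-0.01,0.087,0,0,0,0.088,-0.01,0.087,0,0,0,0.088,-0.01,0.087,0,0,0,0.088,-0.01,0.087,0,0,0,0.088,-0.01,0.087,0,0,0,0.088,-0.01,0.087,0,0,0,0.084,0,0,-0.05,0,0,0,0,0,-0.05,0,0,0,0,0,0,0,0,0,0,0,0,0,0,0]'

```text
time_s: 15.12
ee_pos: [501.2, 255.3, 97.6]
ee_rot: [-180.0, -0.2, -159.7]
force: [0.5, -0.2, -0.9]
gripper_width: 39.1
```

```bash
python3 - <<'E'
from h import *
c=snap("side","s5")
cv2.imwrite("pics/s5c.png",cv2.resize(c[0][130:280,200:400],None,fx=4,fy=4,interpolation=cv2.INTER_CUBIC))
s=env.state();print(s["ee_pos"],s["ee_rot"],s["force"],s["gripper_width"])
E
```

```text
[502.24717783 255.54099554  98.7563411 ] [ 1.79991107e+02 -2.29443515e-02 -1.59684667e+02] [-0.02107338 -0.08102446 -0.49762275] 39.29342662627701
```

View pics/s5c.png

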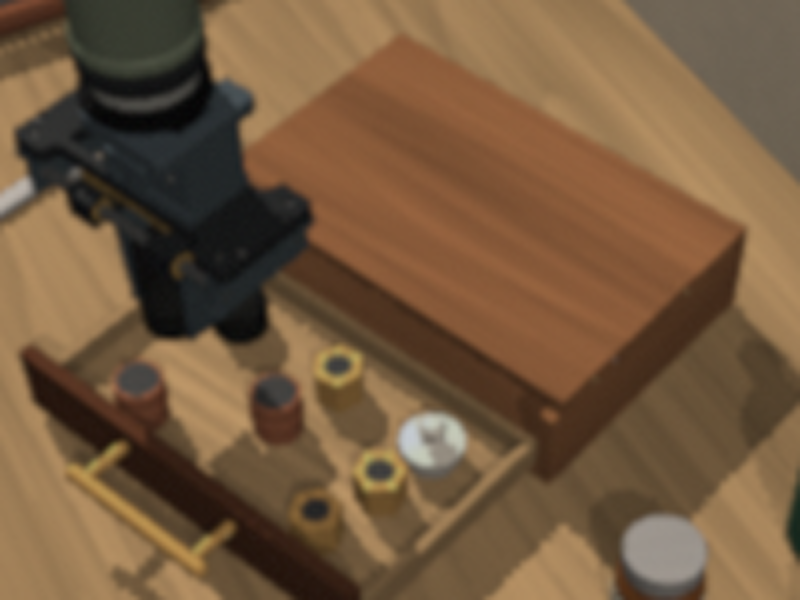

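Request:
arm_command --series '[0.003,-0.001,-0.08,0,0,0,0,0,-0.06,0,0,0,0,0,-0.018,0,0,0,0,0,-0.008,0,0,0,0,0,0,0,0,0,0,0,0,0,0,0]'

```text
time_s: 15.67
ee_pos: [504.6, 255.6, 33.7]
ee_rot: [180.0, 0.2, -159.7]
force: [0.3, -0.3, -1.9]
gripper_width: 39.3
```

Request:
arm_command --series '[0,0,0,0,0,0,0,0,0,0,0,0,0,0,0,0,0,0,0,0,0,0,0,0,0,0,0.04,0,0,0,0,0,0.1,0,0,0,0,0,0.1,0,0,0,0,0,0.02,0,0,0]' --hand 0.56

```text
time_s: 16.33
ee_pos: [506.8, 256.9, 142.8]
ee_rot: [179.9, 0.7, -159.7]
force: [-0.0, 0.6, 0.8]
gripper_width: 51.3
```

```bash
python3 - <<'E'
from h import *
ct=load("t2"); cs=load("s5")
f=lambda x,y:(200+x/4-.4,190+y/4-.4); g=lambda x,y:(200+x/4-.4,130+y/4-.4)
for n,a,b in(("s1",(330,235),(339,366)),("s2",(488,260),(380,469)),("s3",(505,347),(317,511))):
    for z in(44,): print(n,ray(ct,f(*a),z).round(1),ray(cs,g(*b),z).round(1))
    u=np.array(f(*a)); im=ct[0]; x,y=int(u[0]),int(u[1])
    cv2.imwrite(f"pics/{n}_t.png",cv2.resize(im[y-12:y+13,x-12:x+13],None,fx=12,fy=12,interpolation=cv2.INTER_CUBIC))
cv2.imwrite("pics/sl.png",np.hstack([cv2.imread(f"pics/s{i}_t.png")[:, :260] for i in(1,2,3)]))
E
```

```text
s1 [578.5 195.4  44. ] [578.3 197.2  44. ]
s2 [562.6 107.5  44. ] [562.8 110.2  44. ]
s3 [513.9  99.   44. ] [514.4 100.4  44. ]
```

View pics/sl.png

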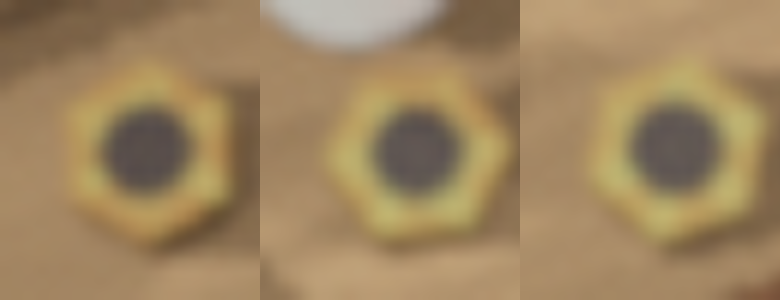

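Request:
arm_command --series '[0.044,-0.038,0,0,0,-0.113,0.044,-0.038,0,0,0,-0.113,0.044,-0.038,0,0,0,-0.113,0.044,-0.038,0,0,0,-0.113,0,0,-0.05,0,0,0,0,0,-0.08,0,0,0,0,0,-0.02,0,0,0,0,0,0,0,0,0,0,0,0,0,0,0]' --hand 0.52

```text
time_s: 17.08
ee_pos: [573.8, 194.6, 76.4]
ee_rot: [180.0, -0.0, -180.0]
force: [0.3, 0.1, 1.0]
gripper_width: 47.2
```

```bash
python3 - <<'E'
from h import *
c=snap("side","s6")
cv2.imwrite("pics/s6c.png",cv2.resize(c[0][130:280,200:400],None,fx=4,fy=4,interpolation=cv2.INTER_CUBIC))
s=env.state();print(s["ee_pos"],s["ee_rot"],s["force"],s["gripper_width"])
E
```

```text
[574.46726694 194.94449892  77.32602937] [ 1.79962990e+02  9.76923795e-02 -1.79979708e+02] [ 0.52525935 -0.84821624  0.3482175 ] 47.1738895360636
```

View pics/s6c.png

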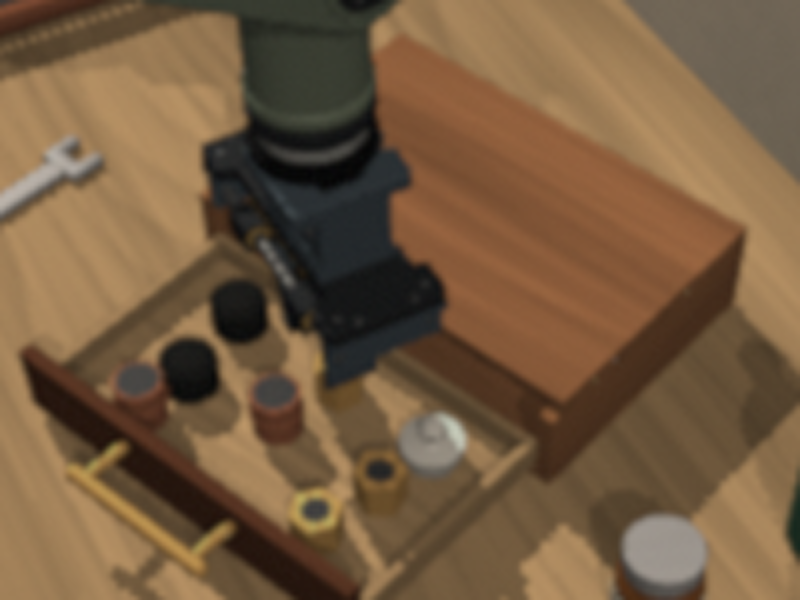

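Both caps stand in the drawer, at crop pixels (238,310) and (188,368). Now I'll descend on sleeve 1.

Request:
arm_command --series '[0.009,0.003,-0.05,0,0,0,0,0,-0.045,0,0,0,0,0,-0.023,0,0,0,0,0,0,0,0,0,0,0,0,0,0,0]'

```text
time_s: 17.55
ee_pos: [577.8, 196.0, 29.8]
ee_rot: [180.0, 0.1, -180.0]
force: [0.2, -0.1, 0.3]
gripper_width: 47.1
```

Request:
arm_command --series '[0,0,0,0,0,0,0,0,0,0,0,0,0,0,0,0,0,0,0,0,0,0,0,0,0,0,0,0,0,0]' --hand 0.1 --newtons 25

```text
time_s: 17.97
ee_pos: [578.1, 195.9, 30.1]
ee_rot: [180.0, 0.1, 180.0]
force: [-1.0, 1.3, 5.7]
gripper_width: 29.7
```

Request:
arm_command --series '[0,0,0.05,0,0,0,0,0,0.1,0,0,0,0,0,0.1,0,0,0,0,0,0.02,0,0,0]'

```text
time_s: 18.3
ee_pos: [580.8, 196.7, 143.6]
ee_rot: [179.8, 0.6, 180.0]
force: [1.5, 0.5, 0.6]
gripper_width: 29.9
```

```bash
cat >> h.py <<'E'
def tray(c,dbg=None,z=22):
    im=c[0]; hsv=cv2.cvtColor(im,cv2.COLOR_BGR2HSV)
    m=((hsv[...,1]<50)&(hsv[...,2]>60)).astype(np.uint8)*255
    m[:, :410]=0; m[:215]=0; m[340:]=0; m[:,560:]=0
    m=cv2.morphologyEx(m,cv2.MORPH_CLOSE,np.ones((5,5)))
    ct,_=cv2.findContours(m,0,2); k=max(ct,key=cv2.contourArea)
    b=cv2.boxPoints(cv2.minAreaRect(k)); W=np.array([ray(c,p,z)[:2] for p in b])
    print("px",b.round(1).tolist()); e=[W[(i+1)%4]-W[i] for i in range(4)]
    L=[np.linalg.norm(v) for v in e]; j=int(np.argmax(L)); v=e[j]; 
    print("tray centre",W.mean(0).round(1),"len",np.round(L,1),"yaw",round((np.degrees(np.arctan2(v[1],v[0]))-90+90)%180-90,2))
E
python3 - <<'E'
from h import *
tray(load("t2"));tray(load("t3"))
c=snap("top","t4"); tray(c); tray(load("top0"))
cv2.imwrite("pics/t4c.png",cv2.resize(c[0][200:340,400:600],None,fx=4,fy=4,interpolation=cv2.INTER_CUBIC))
E
```

```text
px [[425.0, 339.0], [425.0, 230.0], [559.0, 230.0], [559.0, 339.0]]
tray centre [ 491.9 -271.1] len [244.  302.  243.2 292.7] yaw -1.29
px [[423.5, 271.29998779296875], [445.8999938964844, 232.5], [525.7999877929688, 278.6000061035156], [503.5, 317.29998779296875]]
tray centre [ 512.8 -233.8] len [103.1 203.1 101.4 201. ] yaw -32.19
px [[423.5, 271.0], [446.1000061035156, 232.0], [526.0999755859375, 278.3999938964844], [503.6000061035156, 317.3999938964844]]
tray centre [ 513.3 -234.1] len [103.8 203.6 102.1 201.5] yaw -32.34
px [[423.3999938964844, 271.20001220703125], [446.0, 232.0], [526.0, 278.1000061035156], [503.3999938964844, 317.29998779296875]]
tray centre [ 513.4 -233.9] len [104.2 203.1 102.5 201. ] yaw -32.25
```

View pics/t4c.png

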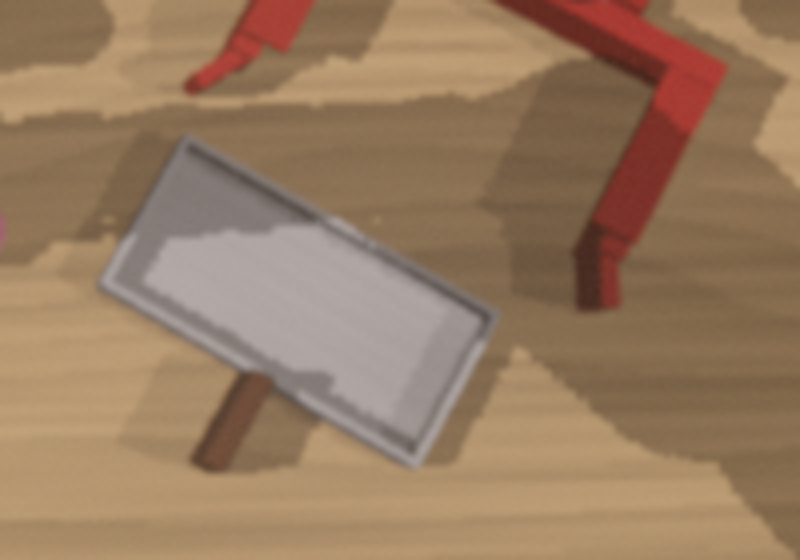

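Request:
arm_command --series '[-0.01,-0.06,0,0,0,-0.069,-0.01,-0.095,0,0,0,-0.069,-0.01,-0.095,0,0,0,-0.069,-0.01,-0.095,0,0,0,-0.069,-0.01,-0.095,0,0,0,-0.069,-0.01,-0.095,0,0,0,-0.069,-0.01,-0.095,0,0,0,-0.069,-0.01,-0.095,0,0,0,-0.069,-0.01,-0.095,0,0,0,-0.069,-0.006,-0.095,0,0,0,-0.069,0,-0.043,0,0,0,0,0,0,-0.05,0,0,0,0,0,-0.08,0,0,0,0,0,-0.06,0,0,0,0,0,0,0,0,0,0,0,0,0,0,0]'

```text
time_s: 19.68
ee_pos: [537.5, -187.0, 59.1]
ee_rot: [-179.9, -0.3, 148.9]
force: [0.2, -0.0, 0.2]
gripper_width: 29.8
```

Request:
arm_command --series '[0.009,0.001,-0.05,0,0,0,0,0,-0.03,0,0,0,0,0,-0.015,0,0,0,0,0,0,0,0,0,0,0,0,0,0,0]'

```text
time_s: 20.1
ee_pos: [543.3, -187.3, 24.0]
ee_rot: [180.0, 0.1, 149.0]
force: [0.2, 0.7, -0.3]
gripper_width: 29.9
```

Request:
arm_command --series '[-0.001,0.001,-0.012,0,0,0,0,0,0,0,0,0]'

```text
time_s: 20.27
ee_pos: [542.4, -186.7, 18.6]
ee_rot: [180.0, 0.0, 148.9]
force: [0.1, 0.6, -0.6]
gripper_width: 29.9
```

Request:
arm_command --series '[0,0,0,0,0,0,0,0,0,0,0,0,0,0,0,0,0,0,0,0,0.04,0,0,0,0,0,0.1,0,0,0,0,0,0.1,0,0,0,0,0,0.07,0,0,0]' --hand 0.46

```text
time_s: 20.85
ee_pos: [543.2, -187.1, 145.6]
ee_rot: [180.0, 0.2, 148.9]
force: [1.1, -0.5, -0.6]
gripper_width: 42.1
```

```bash
python3 - <<'E'
from h import *
c=snap("top","t5")
cv2.imwrite("pics/t5c.png",cv2.resize(c[0][190:340,200:380],None,fx=4,fy=4,interpolation=cv2.INTER_CUBIC))
E
```

```text
(no output)
```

View pics/t5c.png

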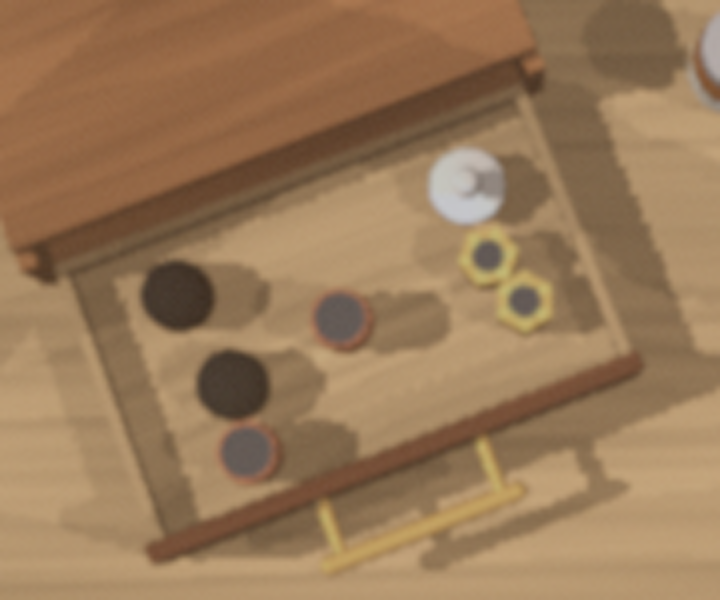

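Sleeve 3 has been knocked from crop pixel (505,347) to (524,301), right beside sleeve 2 at (488,255). I'll re-measure both.

```bash
python3 - <<'E'
from h import *
c=load("t5")
f=lambda x,y:(200+x/4-.4,190+y/4-.4)
for n,p,z in(("s2",(488,255),44),("s3",(524,301),44),("st",(466,185),40)):
    w=ray(c,f(*p),z); print(n,w.round(1),cabloc(w).round(1))
cv2.imwrite("pics/t5d.png",cv2.resize(c[0][220:280,300:345],None,fx=12,fy=10,interpolation=cv2.INTER_CUBIC))
E
```

```text
s2 [565.4 107.4  44. ] [-180.4  -87.4]
s3 [539.2  88.   44. ] [-211.7  -96.6]
st [605.8 119.   40. ] [-138.4  -90.6]
```

View pics/t5d.png

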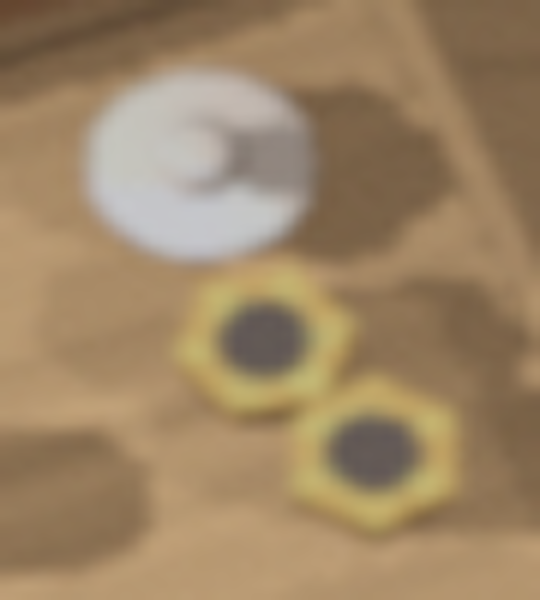

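Request:
arm_command --series '[0.004,0.061,0,0,0,0.1315,0.004,0.061,0,0,0,0.1315,0.004,0.061,0,0,0,0.1315,0.004,0.061,0,0,0,0.1315,0.004,0.061,0,0,0,0.1315,0.004,0.061,0,0,0,0.1315,0.004,0.061,0,0,0,0.1315,0.004,0.061,0,0,0,0.1315,0.004,0.061,0,0,0,0.1315,0.004,0.061,0,0,0,0.1315,0.004,0.061,0,0,0,0.1315,0.004,0.061,0,0,0,0.1315,0,0,-0.05,0,0,0,0,0,-0.08,0,0,0,0,0,-0.03,0,0,0,0,0,0,0,0,0,0,0,0,0,0,0]' --hand 0.48

```text
time_s: 22.32
ee_pos: [561.2, 106.0, 77.8]
ee_rot: [180.0, -0.1, -140.0]
force: [0.2, -0.8, 0.6]
gripper_width: 43.5
```

```bash
python3 - <<'E'
from h import *
c=snap("side","s7")
cv2.imwrite("pics/s7c.png",cv2.resize(c[0][180:300,220:370],None,fx=5,fy=5,interpolation=cv2.INTER_CUBIC))
s=env.state();print(s["ee_pos"],s["ee_rot"],s["qpos"],s["gripper_width"])
E
```

```text
[562.04603577 106.09758352  78.81208772] [-1.79969203e+02  6.05518917e-02 -1.40052104e+02] [ 9.53556586e+00  2.54038982e+01  1.01653846e+02  5.13373480e-03
  5.28744457e+01 -1.20415410e+02] 44.06863210892215
```

View pics/s7c.png

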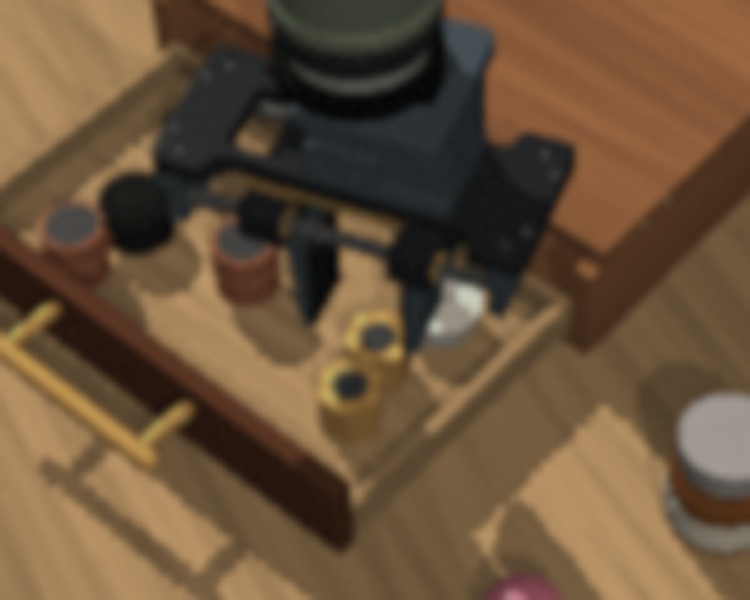

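```bash
python3 - <<'E'
from h import *
c=load("s7")
for p in((378,334),(350,381)): print(ray(c,(220+p[0]/5-.4,180+p[1]/5-.4),44).round(1))
E
```

```text
[564.8 110.7  44. ]
[539.4  91.8  44. ]
```

Request:
arm_command --series '[0.001,0.003,-0.05,0,0,0,0,0,-0.045,0,0,0,0,0,-0.025,0,0,0,0,0,0,0,0,0,0,0,0,0,0,0]'

```text
time_s: 22.78
ee_pos: [562.4, 107.2, 30.9]
ee_rot: [-180.0, 0.0, -140.1]
force: [0.3, 0.5, 0.3]
gripper_width: 44.0
```

Request:
arm_command --series '[0,0,0,0,0,0,0,0,0,0,0,0,0,0,0,0,0,0,0,0,0,0,0,0,0,0,0,0,0,0]' --hand 0.1

```text
time_s: 23.2
ee_pos: [562.7, 107.3, 31.4]
ee_rot: [-179.9, 0.1, -140.0]
force: [-0.8, -1.2, 6.8]
gripper_width: 30.2
```

Request:
arm_command --series '[0,0,0.05,0,0,0,0,0,0.1,0,0,0,0,0,0.1,0,0,0,0,0,0.02,0,0,0]'

```text
time_s: 23.53
ee_pos: [565.2, 107.9, 144.5]
ee_rot: [-179.7, 0.6, -140.0]
force: [0.6, 1.0, -1.1]
gripper_width: 29.8
```

```bash
python3 - <<'E'
from h import *
c=snap("top","t6"); tray(c)
E
```

```text
px [[423.5, 271.6000061035156], [446.0, 232.3000030517578], [526.0999755859375, 278.1000061035156], [503.6000061035156, 317.3999938964844]]
tray centre [ 513.  -234.1] len [104.3 203.1 102.6 201. ] yaw -32.0
```

View pics/t6.png

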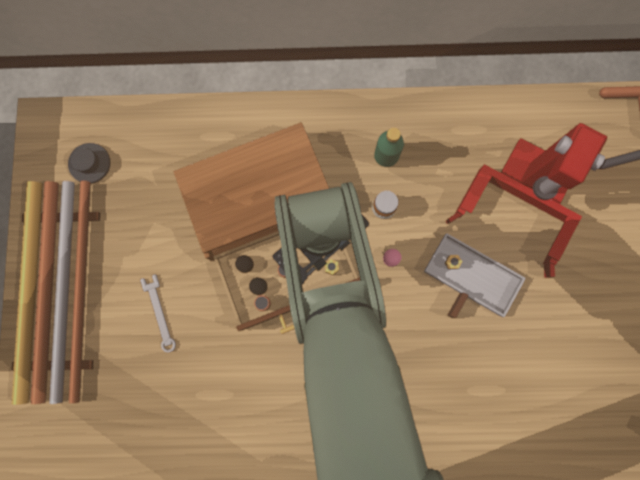

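Request:
arm_command --series '[-0.017,-0.081,0,0,0,-0.1315,-0.017,-0.081,0,0,0,-0.1315,-0.017,-0.081,0,0,0,-0.1315,-0.017,-0.081,0,0,0,-0.1315,-0.017,-0.081,0,0,0,-0.1315,-0.017,-0.081,0,0,0,-0.1315,-0.017,-0.081,0,0,0,-0.1315,-0.017,-0.081,0,0,0,-0.1315,-0.017,-0.081,0,0,0,-0.1315,-0.017,-0.081,0,0,0,-0.1315,-0.017,-0.081,0,0,0,-0.1315,-0.017,-0.081,0,0,0,-0.1315,0,0,-0.05,0,0,0,0,0,-0.08,0,0,0,0,0,-0.08,0,0,0,0,0,0,0,0,0,0,0,0,0,0,0]'

```text
time_s: 25.0
ee_pos: [478.4, -280.5, 52.0]
ee_rot: [180.0, -0.4, 148.9]
force: [1.3, 0.6, -0.8]
gripper_width: 29.9
```

Request:
arm_command --series '[0.012,-0.003,-0.04,0,0,0,0,0,-0.03,0,0,0,0,0,-0.012,0,0,0,0,0,0,0,0,0,0,0,0,0,0,0]'

```text
time_s: 25.42
ee_pos: [485.7, -282.9, 22.5]
ee_rot: [180.0, 0.1, 149.0]
force: [0.1, 0.2, -1.0]
gripper_width: 29.8
```

Request:
arm_command --series '[-0.002,0.002,-0.007,0,0,0,0,0,0,0,0,0]'

```text
time_s: 25.58
ee_pos: [484.7, -282.1, 19.4]
ee_rot: [180.0, 0.1, 148.9]
force: [0.1, -0.5, -0.8]
gripper_width: 30.2
```

Request:
arm_command --series '[0,0,0,0,0,0,0,0,0,0,0,0,0,0,0,0,0,0,0,0,0.04,0,0,0,0,0,0.1,0,0,0,0,0,0.1,0,0,0,0,0,0.07,0,0,0,0,0,0,0,0,0]' --hand 0.46

```text
time_s: 26.25
ee_pos: [487.6, -284.0, 149.3]
ee_rot: [180.0, 0.8, 148.9]
force: [1.7, 0.0, 0.1]
gripper_width: 42.0
```

```bash
python3 - <<'E'
from h import *
c=snap("top","t7")
cv2.imwrite("pics/t7c.png",cv2.resize(c[0][190:340,200:380],None,fx=4,fy=4,interpolation=cv2.INTER_CUBIC))
E
```

```text
(no output)
```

View pics/t7c.png

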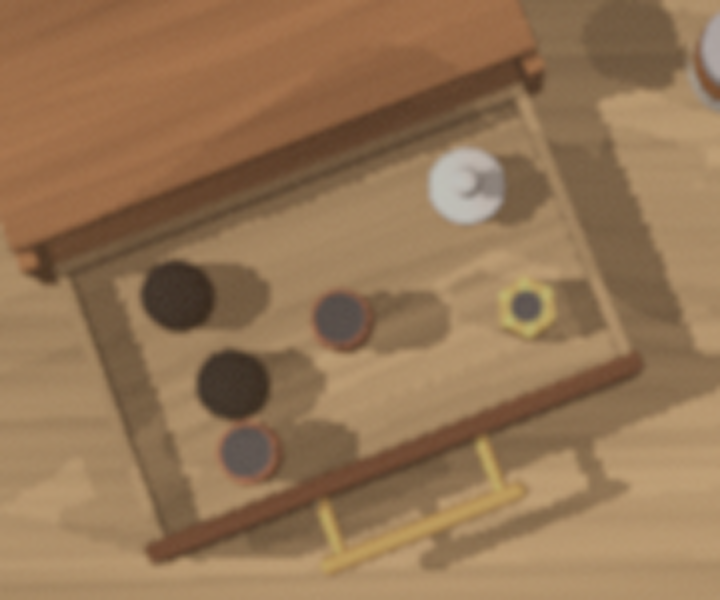

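```bash
python3 - <<'E'
from h import *
c=load("t7")
w=ray(c,(200+527/4-.4,190+307/4-.4),44); print(w.round(1),cabloc(w).round(1))
cv2.imwrite("pics/t7d.png",cv2.resize(c[0][252:282,317:347],None,fx=14,fy=14,interpolation=cv2.INTER_CUBIC))
E
```

```text
[535.8  86.4  44. ] [-215.4  -96.9]
```

View pics/t7d.png

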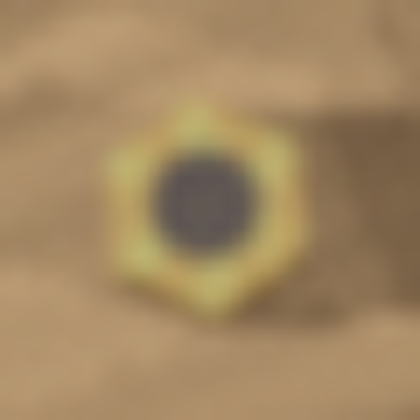

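Request:
arm_command --series '[0.012,0.093,0,0,0,0.078,0.012,0.093,0,0,0,0.078,0.012,0.093,0,0,0,0.078,0.012,0.093,0,0,0,0.078,0.012,0.093,0,0,0,0.078,0.012,0.093,0,0,0,0.078,0.012,0.093,0,0,0,0.078,0.012,0.093,0,0,0,0.078,0.012,0.093,0,0,0,0.078,0.012,0.093,0,0,0,0.078,0,0.006,-0.05,0,0,0,0,0,-0.08,0,0,0,0,0,-0.04,0,0,0,0,0,0,0,0,0,0,0,0,0,0,0]'

```text
time_s: 27.55
ee_pos: [531.0, 92.3, 73.0]
ee_rot: [-180.0, -0.2, -176.0]
force: [0.6, -0.2, -0.2]
gripper_width: 41.8
```

```bash
python3 - <<'E'
from h import *
c=snap("side","s8")
cv2.imwrite("pics/s8c.png",cv2.resize(c[0][180:300,220:370],None,fx=5,fy=5,interpolation=cv2.INTER_CUBIC))
s=env.state();print(s["ee_pos"],s["ee_rot"],s["gripper_width"])
E
```

```text
[532.10082358  92.34919615  74.28434498] [ 1.79997866e+02 -5.84514854e-02 -1.75968487e+02] 42.15295746617573
```

View pics/s8c.png

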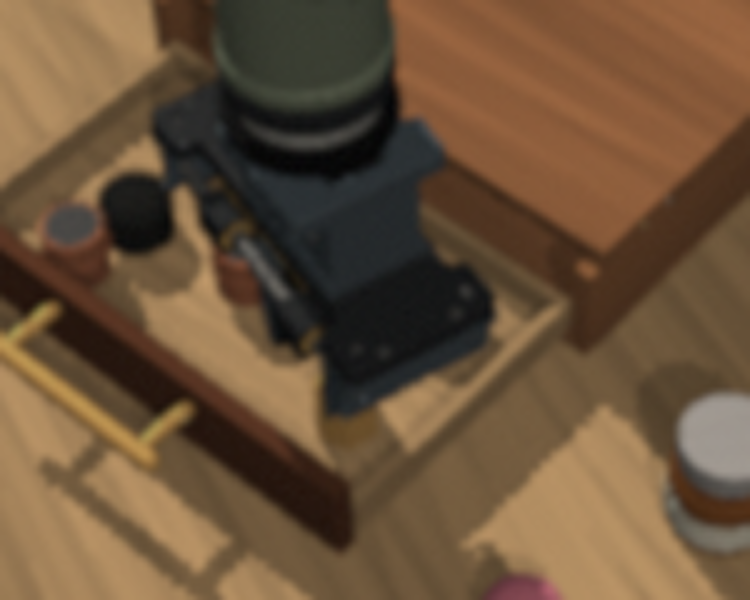

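Request:
arm_command --series '[0.008,-0.002,-0.05,0,0,0,0,0,-0.04,0,0,0,0,0,-0.02,0,0,0,0,0,0,0,0,0,0,0,0,0,0,0]'

```text
time_s: 28.02
ee_pos: [535.9, 91.6, 31.3]
ee_rot: [180.0, 0.0, -176.0]
force: [0.5, 0.6, -0.2]
gripper_width: 42.4
```

Request:
arm_command --series '[0,0,0,0,0,0,0,0,0,0,0,0,0,0,0,0,0,0,0,0,0,0,0,0,0,0,0,0,0,0]' --hand 0.1

```text
time_s: 28.43
ee_pos: [536.2, 91.7, 31.7]
ee_rot: [180.0, 0.1, -176.0]
force: [0.3, -0.8, 7.0]
gripper_width: 29.7
```

Request:
arm_command --series '[0,0,0.05,0,0,0,0,0,0.1,0,0,0,0,0,0.1,0,0,0,0,0,0.02,0,0,0]'

```text
time_s: 28.77
ee_pos: [538.9, 92.3, 144.8]
ee_rot: [179.9, 0.6, -176.0]
force: [1.1, 1.1, -0.1]
gripper_width: 29.8
```

```bash
python3 - <<'E'
from h import *
c=snap("top","t8"); tray(c)
cv2.imwrite("pics/t8c.png",cv2.resize(c[0][200:340,400:600],None,fx=4,fy=4,interpolation=cv2.INTER_CUBIC))
E
```

```text
px [[423.29998779296875, 271.6000061035156], [445.70001220703125, 232.3000030517578], [525.9000244140625, 277.8999938964844], [503.5, 317.20001220703125]]
tray centre [ 513.2 -233.6] len [104.2 203.1 102.6 201. ] yaw -31.9
```

View pics/t8c.png

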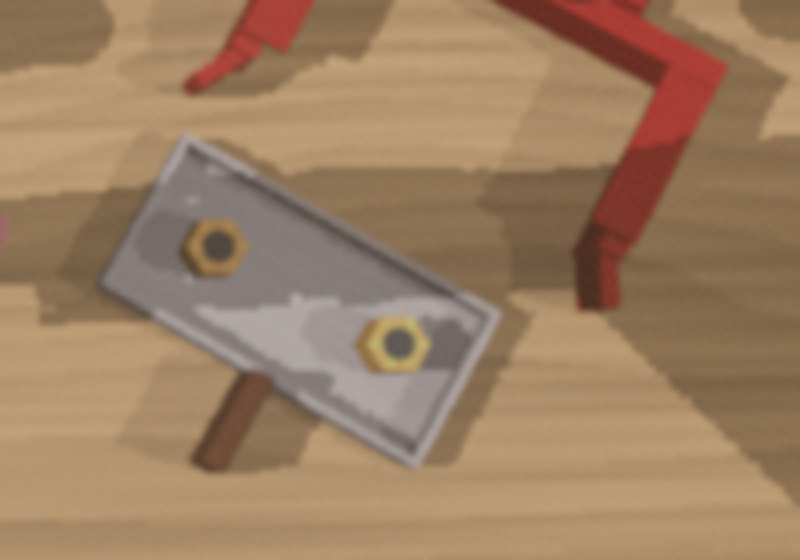

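Request:
arm_command --series '[-0.007,-0.06,0,0,0,-0.0864,-0.007,-0.091,0,0,0,-0.0864,-0.007,-0.091,0,0,0,-0.0864,-0.007,-0.091,0,0,0,-0.0864,-0.007,-0.091,0,0,0,-0.0864,-0.007,-0.091,0,0,0,-0.0864,-0.007,-0.091,0,0,0,-0.0864,-0.007,-0.091,0,0,0,-0.0864,-0.007,-0.091,0,0,0,-0.0868,0,-0.028,0,0,0,0,0,0,-0.05,0,0,0,0,0,-0.08,0,0,0,0,0,-0.08,0,0,0,0,0,0,0,0,0,0,0,0,0,0,0]'

```text
time_s: 30.07
ee_pos: [508.6, -233.6, 52.6]
ee_rot: [-180.0, -0.3, 149.1]
force: [0.0, 0.2, 0.5]
gripper_width: 29.4
```

Request:
arm_command --series '[0.009,-0.001,-0.04,0,0,0,0,0,-0.03,0,0,0,0,0,-0.016,0,0,0,0,0,0,0,0,0,0,0,0,0,0,0]'

```text
time_s: 30.48
ee_pos: [514.5, -235.2, 21.3]
ee_rot: [180.0, 0.1, 149.1]
force: [-0.1, -0.1, -0.2]
gripper_width: 29.9
```

Request:
arm_command --series '[0,0,-0.004,0,0,0,0,0,0,0,0,0]'

```text
time_s: 30.65
ee_pos: [514.8, -235.5, 19.7]
ee_rot: [180.0, 0.2, 149.0]
force: [0.7, -1.1, 1.0]
gripper_width: 29.5
```

Request:
arm_command --series '[0,0,0,0,0,0,0,0,0,0,0,0,0,0,0,0,0,0,0,0,0.03,0,0,0,0,0,0.08,0,0,0,0,0,0.1,0,0,0,0,0,0.07,0,0,0,-0.05,0.08,0,0,0,0,-0.05,0.08,0,0,0,0,-0.05,0.08,0,0,0,0,-0.05,0.08,0,0,0,0,0,0,0,0,0,0]' --hand 0.42

```text
time_s: 31.65
ee_pos: [428.3, -102.8, 130.1]
ee_rot: [-180.0, -0.4, 149.2]
force: [-1.3, -0.6, -1.0]
gripper_width: 38.4
```

```bash
python3 - <<'E'
from h import *
s=env.state();print(s["ee_pos"],s["ee_rot"],s["gripper_width"])
c=snap("top","t9"); tray(c)
cv2.imwrite("pics/t9c.png",cv2.resize(c[0][120:330,410:610],None,fx=4,fy=2.857,interpolation=cv2.INTER_CUBIC))
c=snap("side","s9")
cv2.imwrite("pics/s9c.png",cv2.resize(c[0][310:470,280:500],None,fx=3.6,fy=3.6,interpolation=cv2.INTER_CUBIC))
E
```

```text
[ 428.31593727 -102.75474177  130.06947475] [-179.984731     -0.39358564  149.17702319] 38.371516817761076
px [[416.79998779296875, 338.70001220703125], [423.79998779296875, 232.5], [526.5999755859375, 239.3000030517578], [519.5999755859375, 345.5]]
tray centre [ 482.7 -225.6] len [238.5 231.5 237.4 224.6] yaw 83.41
```

View pics/t9.png

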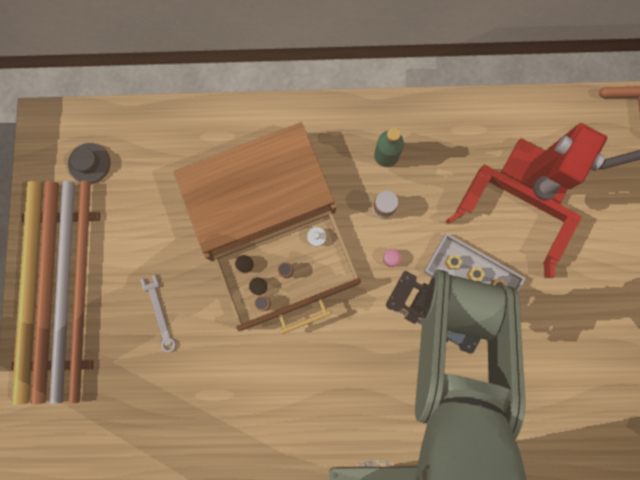

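View pics/t9c.png

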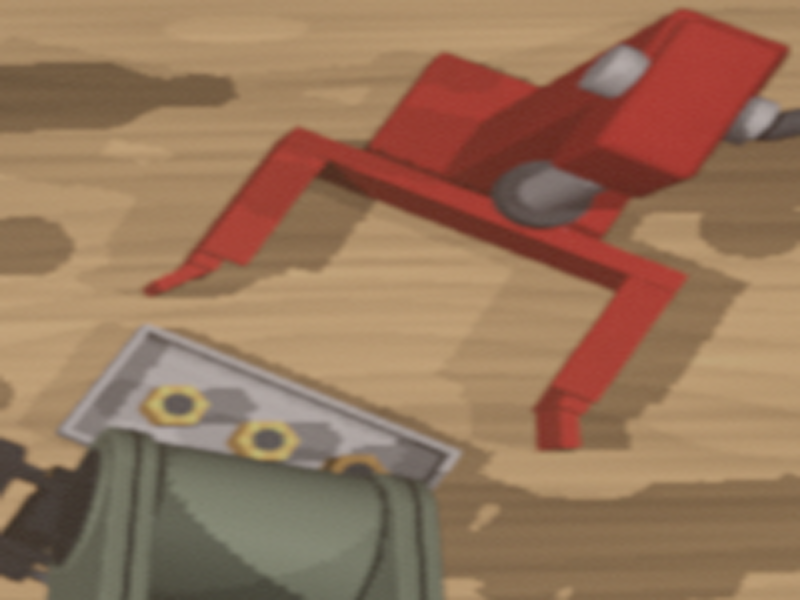

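View pics/s9c.png

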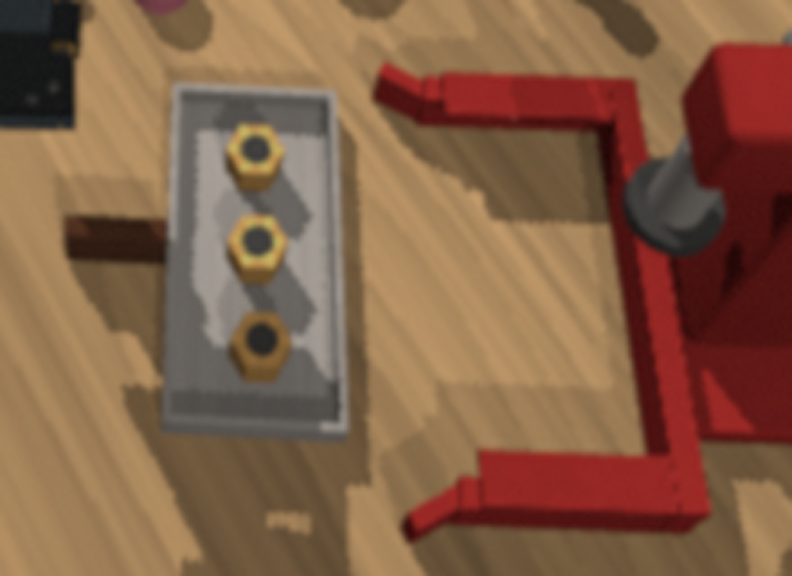

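```bash
python3 - <<'E'
from h import *
c=load("t9")
cv2.imwrite("pics/p1.png",cv2.resize(c[0][160:230,440:540],None,fx=8,fy=8,interpolation=cv2.INTER_CUBIC))
cv2.imwrite("pics/p2.png",cv2.resize(c[0][200:280,530:590],None,fx=8,fy=7.5,interpolation=cv2.INTER_CUBIC))
E
```

```text
(no output)
```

View pics/p1.png

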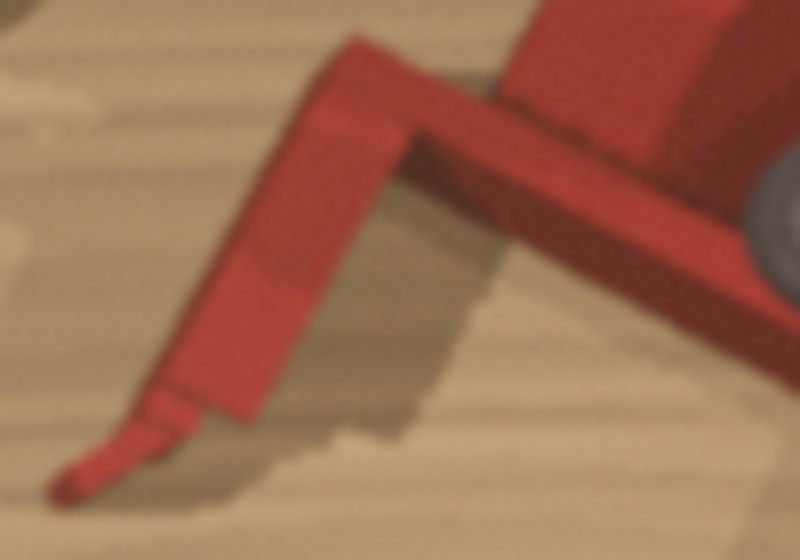

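View pics/p2.png

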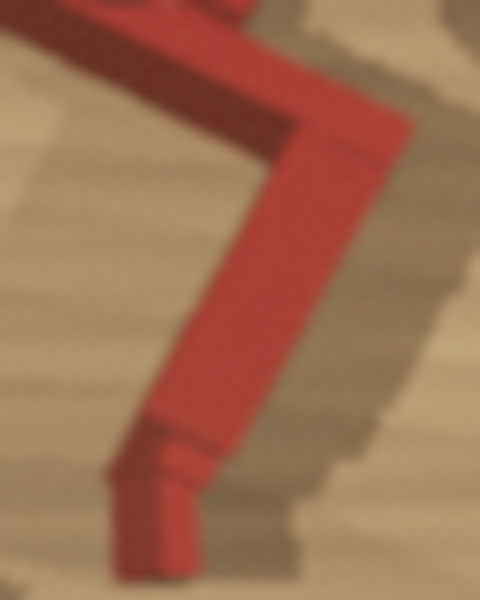

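```bash
python3 - <<'E'
from h import *
c=load("t9")
a=lambda x,y:(440+x/8-.4,160+y/8-.4); b=lambda x,y:(530+x/8-.4,200+y/7.5-.4)
for z in(43,46):
    lf=ray(c,a(250,425),z)[:2];lr=ray(c,a(418,128),z)[:2];rf=ray(c,b(152,412),z)[:2];rr=ray(c,b(298,125),z)[:2]
    print(z,lf,lr,rf,rr)
    an=lambda v:np.degrees(np.arctan2(v[1],v[0]))
    print("yaws",an(lr-lf),an(rr-rf),an(lf-rf)-90,an(lr-rr)-90,"gaps",np.linalg.norm(lf-rf),np.linalg.norm(lr-rr),"len",np.linalg.norm(lr-lf),np.linalg.norm(rr-rf))
    y=np.radians(-31); u=np.array([np.cos(y),np.sin(y)])
    print("mouth mid",(lf+rf)/2,"rear mid",(lr+rr)/2,"origin est",(lf+rf)/2+60*u,(lr+rr)/2-50*u)
# side
c=load("s9"); s=lambda x,y:(280+x/3.6-.4,310+y/3.6-.4)
for z in(43,46):
    lf=ray(c,s(437,126),z)[:2];lr=ray(c,s(597,128),z)[:2];rf=ray(c,s(478,452),z)[:2];rr=ray(c,s(650,458),z)[:2]
    print("side",z,lf,lr,rf,rr,"gaps",np.linalg.norm(lf-rf),an(lf-rf)-90)
for z in (22,):
    T=[ray(c,s(*p),z)[:2] for p in((175,88),(336,92),(346,430),(166,424))]
    print("tray side",np.mean(T,0),an(T[0]-T[3])-90,an(T[1]-T[2])-90)
# tray from t8
c=load("t8"); f=lambda x,y:(400+x/4-.4,200+y/4-.4)
T=[ray(c,f(*p),22)[:2] for p in((186,136),(499,312),(415,467),(99,286))]
print("tray top",np.mean(T,0),an(T[0]-T[1])-90,an(T[3]-T[2])-90)
H=[ray(c,f(*p),40)[:2] for p in((192,462),(228,470))]; print("handle end",np.mean(H,0))
E
```

```text
43 [ 650.11991155 -229.05206887] [ 734.74544538 -281.7756874 ] [ 552.07435737 -393.72185534] [ 637.13597545 -441.46119377]
yaws -31.923838253731017 -29.302553355361443 -30.769867469694113 -31.435804352141986 gaps 191.6482957597177 187.15520180483574 len 99.70587207772715 97.54241797479871
mouth mid [ 601.09713446 -311.38696211] rear mid [ 685.94071042 -361.61844058] origin est [ 652.5271725 -342.2892466] [ 643.08234538 -335.86653684]
46 [ 649.51157186 -228.22844433] [ 733.92229324 -280.81822985] [ 551.71489535 -392.48023496] [ 636.56059403 -440.09839242]
yaws -31.923838253731013 -29.30255335536149 -30.769867469694077 -31.43580435214197 gaps 191.1618180047409 186.6801292661246 len 99.45277987769434 97.29481746093407
mouth mid [ 600.61323361 -310.35433964] rear mid [ 685.24144364 -360.45831114] origin est [ 652.04327165 -341.25662414] [ 642.3830786  -334.70640739]
side 43 [ 640.6896107 -229.7851182] [ 722.66235537 -276.6501349 ] [ 551.63389557 -389.00284035] [ 628.26248687 -434.81869061] gaps 182.43136638872832 -29.219722248287923
side 46 [ 639.46731577 -230.67949322] [ 721.16407741 -277.38672638] [ 550.71143037 -389.36116659] [ 627.08203115 -435.02276561] gaps 181.81716271073074 -29.2197222482879
tray side [ 513.30309871 -234.11144785] -31.65385385514842 -32.184613069016436
tray top [ 513.36536734 -233.5123828 ] -31.578588106207256 -31.588633293054713
handle end [ 421.68229261 -174.59722734]
```

Request:
arm_command --series '[0.011,-0.07,0,0,0,-0.018,0.011,-0.074,0,0,0,0,0.011,-0.074,0,0,0,0,0,0,-0.05,0,0,0,0,0,-0.08,0,0,0,0,0,-0.04,0,0,0,0,0,0,0,0,0,0,0,0,0,0,0,0,0,0,0,0,0]'

```text
time_s: 32.5
ee_pos: [448.3, -195.4, 63.4]
ee_rot: [180.0, 0.1, 148.2]
force: [0.2, 0.1, -0.3]
gripper_width: 38.3
```

```bash
python3 - <<'E'
from h import *
s=env.state();print(s["ee_pos"],s["ee_rot"],s["gripper_width"])
c=snap("side","s10")
cv2.imwrite("pics/s10c.png",cv2.resize(c[0][310:470,280:500],None,fx=3.6,fy=3.6,interpolation=cv2.INTER_CUBIC))
E
```

```text
[ 448.31587518 -195.38652782   63.44854109] [1.79985463e+02 1.32328389e-01 1.48196881e+02] 38.3026695681949
```

View pics/s10c.png

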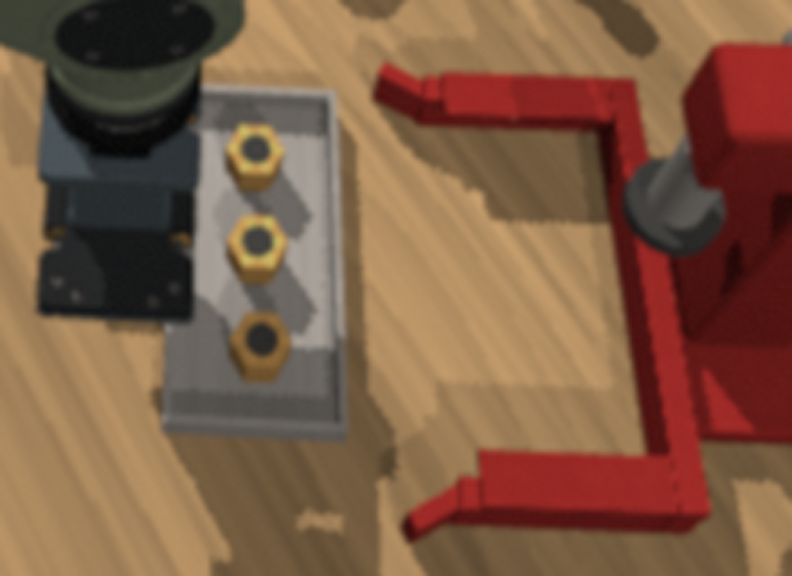

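Request:
arm_command --series '[-0.0165,0.014,-0.03,0,0,0,0,0,-0.04,0,0,0,0,0,-0.025,0,0,0,0,0,-0.018,0,0,0,0,0,0,0,0,0]'

```text
time_s: 32.97
ee_pos: [440.5, -188.7, 17.2]
ee_rot: [180.0, -0.0, 148.2]
force: [-0.1, -0.1, -0.2]
gripper_width: 38.0
```

Request:
arm_command --series '[0,0,0,0,0,0,0,0,0,0,0,0,0,0,0,0,0,0,0,0,0,0,0,0,0,0,0,0,0,0,0,0,0,0,0,0]' --hand 0 --newtons 40

```text
time_s: 33.47
ee_pos: [441.0, -188.9, 18.0]
ee_rot: [180.0, 0.1, 148.2]
force: [1.4, 1.3, 5.1]
gripper_width: 13.8
```

Request:
arm_command --series '[-0.003,-0.005,0,0,0,0.003,-0.006,-0.01,0,0,0,0.004,-0.006,-0.01,0,0,0,0.004,-0.006,-0.01,0,0,0,0.004,-0.005,-0.008,0,0,0,0.003,-0.003,-0.005,0,0,0,0,0,0,0,0,0,0,0,0,0,0,0,0]'

```text
time_s: 34.13
ee_pos: [429.6, -208.4, 18.0]
ee_rot: [180.0, 0.1, 149.0]
force: [1.3, 1.1, 4.6]
gripper_width: 13.8
```

```bash
python3 - <<'E'
from h import *
s=env.state();print(s["ee_pos"],s["ee_rot"],s["gripper_width"],s["force"])
c=snap("side","s11")
cv2.imwrite("pics/s11c.png",cv2.resize(c[0][310:470,280:500],None,fx=3.6,fy=3.6,interpolation=cv2.INTER_CUBIC))
c=snap("top","t11")
cv2.imwrite("pics/t11c.png",cv2.resize(c[0][150:330,420:600],None,fx=4,fy=3.3,interpolation=cv2.INTER_CUBIC))
E
```

```text
[ 429.61459645 -208.38199199   18.00969263] [1.79979681e+02 1.15127653e-01 1.49041448e+02] 13.825180205925282 [1.27158918 1.07981306 4.5917687 ]
```

View pics/s11c.png

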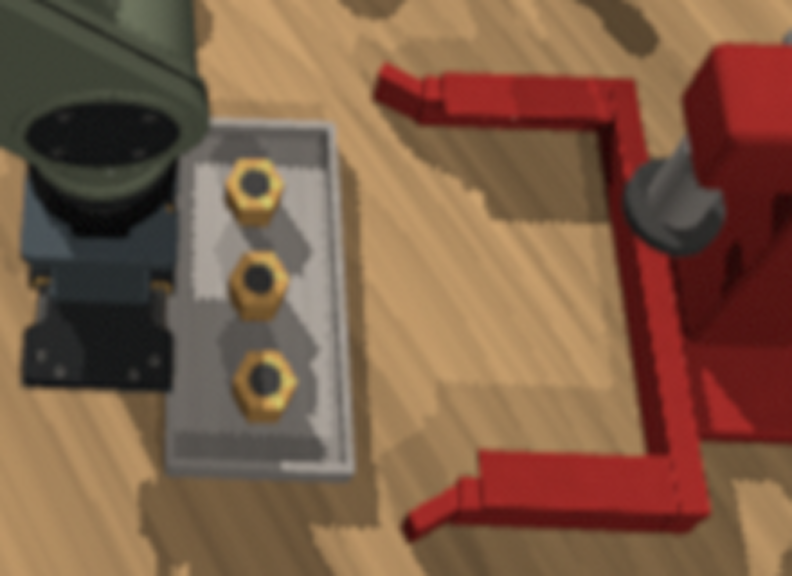

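View pics/t11c.png

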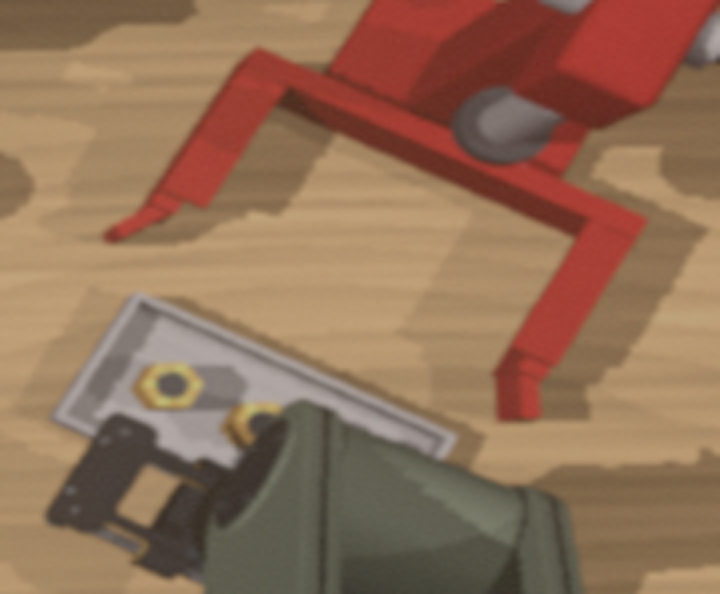

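```bash
python3 - <<'E'
from h import *
y=np.radians(-31);u=np.array([np.cos(y),np.sin(y)]);n=np.array([-np.sin(y),np.cos(y)])
c=load("s11"); s=lambda x,y:(280+x/3.6-.4,310+y/3.6-.4)
A=ray(c,s(335,124),22)[:2];B=ray(c,s(353,470),22)[:2]
an=lambda v:np.degrees(np.arctan2(v[1],v[0]))
print("side",A@n,B@n,(A+B)@n/2,an(A-B)-90,(A+B)@u/2)
c=load("t11"); f=lambda x,y:(420+x/4-.4,150+y/3.3-.4)
A=ray(c,f(138,295),22)[:2];B=ray(c,f(457,436),22)[:2]
print("top",A@n,B@n,(A+B)@n/2,an(A-B)-90,(A+B)@u/2)
# outer cheek edges top, z=46 and inner ones
for nm,p,q in(("outer rear",(257,47),(645,218)),("tips",(107,240),(520,420))):
    A=ray(c,f(*p),46 if nm[0]=='o' else 40)[:2];B=ray(c,f(*q),46 if nm[0]=='o' else 40)[:2]; print(nm,A@n,B@n,(A+B)@n/2,an(A-B)-90)
E
```

```text
side 141.9221012234866 -55.28025704583374 43.3209220888264 -30.945774683200668 610.05889307587
top 140.59088985266845 -57.92874106717738 41.33107439274558 -30.35370628350251 610.3001975994861
outer rear 165.48058228972917 -75.58853288395983 44.94602470288468 -31.12910442805825
tips 175.4791295154952 -77.74101728572923 48.869056114882994 -30.120534997751818
```

Request:
arm_command --series '[0.008,-0.0045,0,0,0,0,0.015,-0.0085,0,0,0,0,0.0215,-0.0127,0,0,0,0,0.0215,-0.0127,0,0,0,0,0.0215,-0.0129,0,0,0,0,0.0215,-0.0129,0,0,0,0,0.0215,-0.0129,0,0,0,0,0.0215,-0.0129,0,0,0,0,0.0215,-0.0129,0,0,0,0,0.015,-0.009,0,0,0,0,0.008,-0.0048,0,0,0,0,0,0,0,0,0,0,0,0,0,0,0,0]'

```text
time_s: 35.32
ee_pos: [504.3, -253.1, 17.7]
ee_rot: [-180.0, -0.4, 149.0]
force: [-5.0, 3.4, 11.1]
gripper_width: 13.7
```

```bash
python3 - <<'E'
from h import *
s=env.state();print(s["ee_pos"],s["ee_rot"],s["gripper_width"],s["force"])
c=snap("side","s12")
cv2.imwrite("pics/s12c.png",cv2.resize(c[0][310:470,280:500],None,fx=3.6,fy=3.6,interpolation=cv2.INTER_CUBIC))
E
```

```text
[ 504.32089023 -253.13870174   17.70068895] [-179.98179189   -0.44995656  149.02653003] 13.711163121301569 [-4.98915824  3.42060313 11.08786859]
```

View pics/s12c.png

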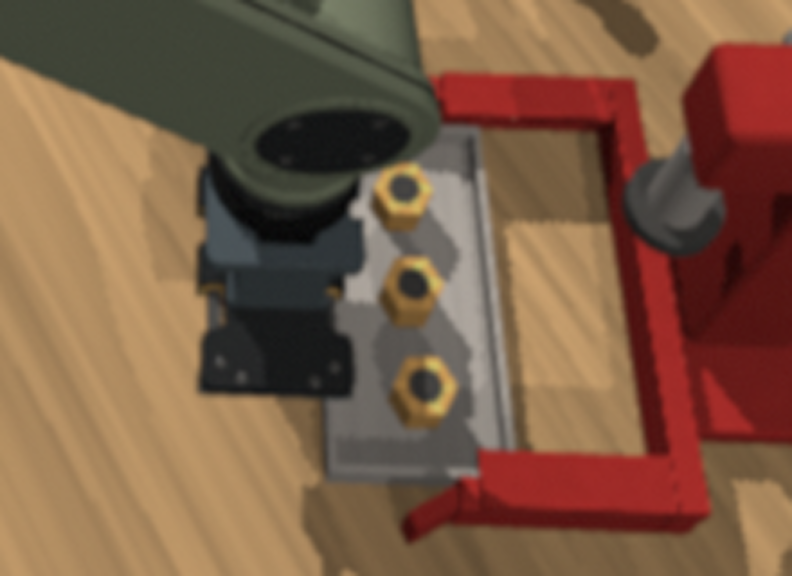

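Request:
arm_command --series '[0.008,-0.0048,0,0,0,0,0.015,-0.009,0,0,0,0,0.0215,-0.0129,0,0,0,0,0.0215,-0.0129,0,0,0,0,0.0215,-0.0129,0,0,0,0,0.015,-0.009,0,0,0,0,0.01,-0.006,0,0,0,0,0,0,0,0,0,0,0,0,0,0,0,0]'

```text
time_s: 36.12
ee_pos: [549.9, -280.5, 17.8]
ee_rot: [-180.0, -0.4, 149.0]
force: [-4.6, 3.1, 9.3]
gripper_width: 13.9
```

```bash
python3 - <<'E'
from h import *
s=env.state();print(s["ee_pos"],s["ee_rot"],s["gripper_width"],s["force"])
c=snap("side","s13")
cv2.imwrite("pics/s13c.png",cv2.resize(c[0][310:470,280:500],None,fx=3.6,fy=3.6,interpolation=cv2.INTER_CUBIC))
E
```

```text
[ 549.91912678 -280.48463103   17.75531733] [-179.98525853   -0.37491934  149.02431598] 13.857624261902382 [-4.56717787  3.08430738  9.34536685]
```

View pics/s13c.png

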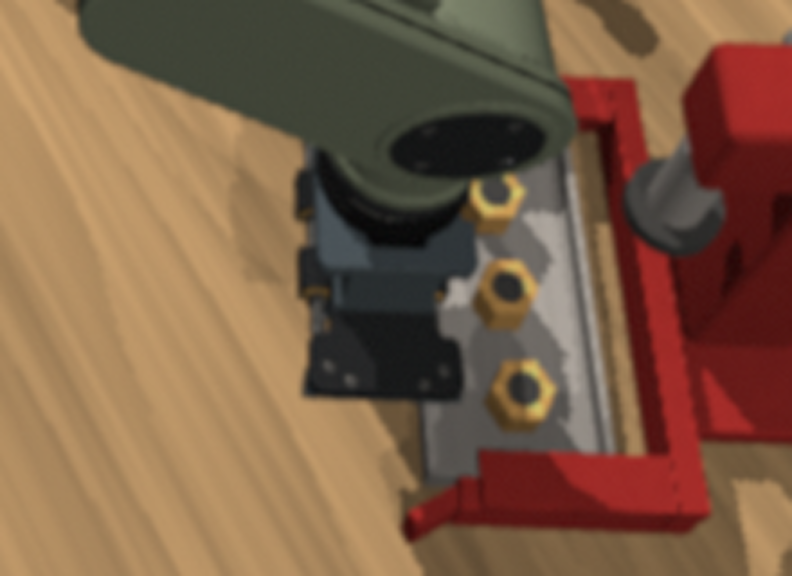

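Request:
arm_command --series '[0.007,-0.0042,0,0,0,0,0.01,-0.006,0,0,0,0,0.01,-0.006,0,0,0,0,0.007,-0.0042,0,0,0,0,0,0,0,0,0,0]'

```text
time_s: 36.58
ee_pos: [563.2, -288.4, 17.7]
ee_rot: [-180.0, -0.4, 149.0]
force: [-4.9, 3.2, 9.8]
gripper_width: 13.8
```

Request:
arm_command --series '[0.003,-0.0018,0,0,0,0,0.003,-0.0018,0,0,0,0,0.003,-0.0018,0,0,0,0,0,0,0,0,0,0]'

```text
time_s: 36.92
ee_pos: [566.2, -290.3, 17.7]
ee_rot: [-180.0, -0.5, 149.0]
force: [-6.3, 4.4, 11.4]
gripper_width: 14.0
```

Request:
arm_command --series '[0.003,-0.0018,0,0,0,0,0.003,-0.0018,0,0,0,0,0,0,0,0,0,0]'

```text
time_s: 37.17
ee_pos: [568.6, -291.7, 17.7]
ee_rot: [-180.0, -0.5, 149.0]
force: [-7.2, 3.6, 10.3]
gripper_width: 13.9
```

Request:
arm_command --series '[0.003,-0.0018,0,0,0,0,0.003,-0.0018,0,0,0,0,0,0,0,0,0,0]'

```text
time_s: 37.42
ee_pos: [569.1, -292.0, 17.7]
ee_rot: [-180.0, -0.8, 149.0]
force: [-12.6, 8.2, 15.2]
gripper_width: 13.8
```

Request:
arm_command --series '[0.003,-0.0018,0,0,0,0,0.003,-0.0018,0,0,0,0,0,0,0,0,0,0,0,0,0,0,0,0]'

```text
time_s: 37.75
ee_pos: [569.4, -292.0, 17.6]
ee_rot: [-180.0, -1.1, 149.0]
force: [-16.7, 10.1, 18.3]
gripper_width: 13.8
```

```bash
python3 - <<'E'
from h import *
s=env.state();print(s["ee_pos"],s["ee_rot"],s["gripper_width"],s["force"])
c=snap("side","s14")
cv2.imwrite("pics/s14c.png",cv2.resize(c[0][310:470,340:500],None,fx=4.8,fy=3.6,interpolation=cv2.INTER_CUBIC))
E
```

```text
[ 569.3690967  -291.97533125   17.6331604 ] [-179.98920211   -1.07105033  148.99423198] 13.79596309608635 [-16.74730087  10.05761709  18.29434952]
```

View pics/s14c.png

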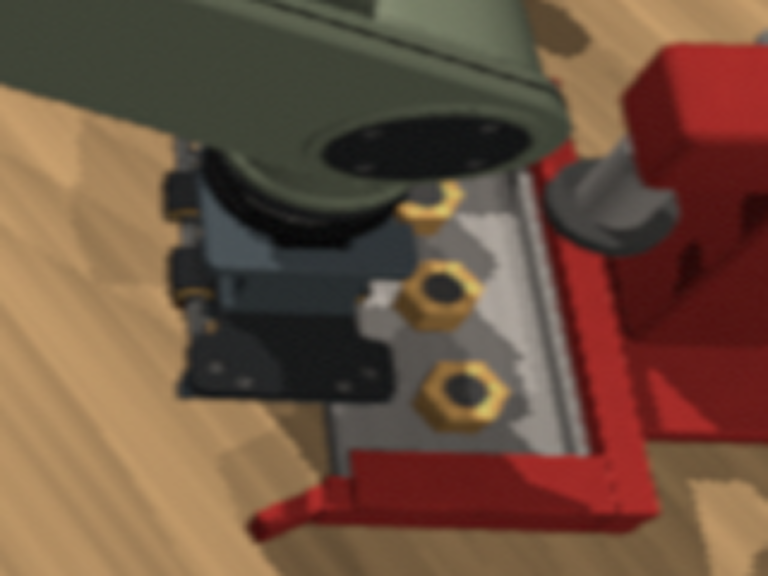

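Request:
arm_command --series '[0,0,0,0,0,0,0,0,0,0,0,0,0,0,0,0,0,0,0,0,0,0,0,0,0,0,0.04,0,0,0,0,0,0.09,0,0,0,0,0,0.02,0,0,0,0,0,0,0,0,0]' --hand 0.35

```text
time_s: 38.47
ee_pos: [579.1, -297.6, 80.5]
ee_rot: [180.0, 0.4, 149.0]
force: [0.9, 0.5, -0.8]
gripper_width: 31.8
```

Request:
arm_command --series '[-0.043,0.026,0,0,0,0,-0.043,0.026,0,0,0,0,-0.043,0.026,0,0,0,0,0,0,0,0,0,0,0,0,0,0,0,0,0,0,0,0,0,0]' --hand 0

```text
time_s: 38.97
ee_pos: [525.9, -265.5, 76.8]
ee_rot: [180.0, 0.0, 149.0]
force: [1.1, -0.5, 0.1]
gripper_width: 0.0
```

```bash
python3 - <<'E'
from h import *
s=env.state();print(s["ee_pos"],s["ee_rot"],s["gripper_width"],s["force"])
c=snap("side","s15")
cv2.imwrite("pics/s15c.png",cv2.resize(c[0][310:470,300:500],None,fx=4,fy=3.6,interpolation=cv2.INTER_CUBIC))
E
```

```text
[ 525.91974136 -265.48398974   76.84773534] [1.79994720e+02 3.47712536e-02 1.49034713e+02] 0.02930696544816867 [ 1.10178304 -0.45950656  0.07424914]
```

View pics/s15c.png

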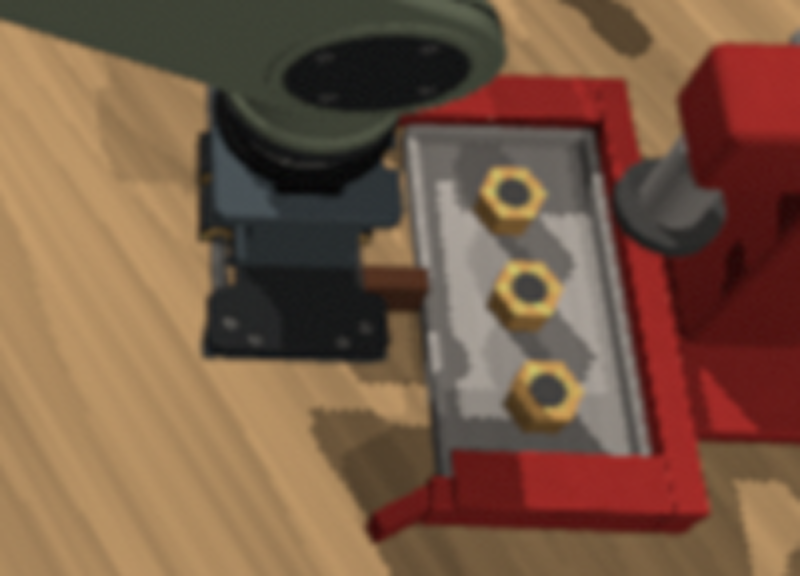

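Request:
arm_command --series '[-0.02,0.012,0,0,0,0,0,0,-0.07,0,0,0,0,0,-0.06,0,0,0,0,0,-0.01,0,0,0,0,0,0,0,0,0,0,0,0,0,0,0]'

```text
time_s: 39.52
ee_pos: [517.7, -260.5, 21.8]
ee_rot: [180.0, 0.0, 149.0]
force: [0.9, -0.9, -0.1]
gripper_width: 0.2
```

Request:
arm_command --series '[0.007,-0.0042,0,0,0,0,0.007,-0.0042,0,0,0,0,0.007,-0.0042,0,0,0,0,0.006,-0.0036,0,0,0,0,0,0,0,0,0,0,0,0,0,0,0,0]'

```text
time_s: 40.02
ee_pos: [528.3, -266.9, 21.6]
ee_rot: [180.0, 0.0, 149.0]
force: [-0.8, 0.5, -0.6]
gripper_width: 0.3
```

Contact is expected around x≈533.

Request:
arm_command --series '[0.004,-0.0024,0,0,0,0,0.004,-0.0024,0,0,0,0,0.004,-0.0024,0,0,0,0,0,0,0,0,0,0]'

```text
time_s: 40.35
ee_pos: [533.3, -269.9, 21.4]
ee_rot: [180.0, 0.0, 149.0]
force: [-0.0, -0.5, -0.3]
gripper_width: 0.4
```

Request:
arm_command --series '[0.004,-0.0024,0,0,0,0,0.004,-0.0024,0,0,0,0,0,0,0,0,0,0]'

```text
time_s: 40.6
ee_pos: [533.5, -270.0, 21.1]
ee_rot: [-180.0, -0.4, 149.0]
force: [-5.4, 3.5, 4.7]
gripper_width: 0.7
```

Request:
arm_command --series '[0.004,-0.0024,0,0,0,0,0.004,-0.0024,0,0,0,0,0,0,0,0,0,0]'

```text
time_s: 40.85
ee_pos: [533.6, -270.0, 21.0]
ee_rot: [-180.0, -0.9, 149.0]
force: [-12.8, 8.3, 10.3]
gripper_width: 0.3
```

Request:
arm_command --series '[0.006,-0.0036,0,0,0,0,0.006,-0.0036,0,0,0,0,0,0,0,0,0,0]'

```text
time_s: 41.1
ee_pos: [533.7, -270.0, 21.0]
ee_rot: [-180.0, -1.5, 149.0]
force: [-21.8, 14.6, 21.0]
gripper_width: 0.4
```

Request:
arm_command --series '[-0.02,0.012,0,0,0,0,-0.04,0.024,0,0,0,0,-0.04,0.024,0,0,0,0,0,0,0.06,0,0,0,0,0,0.1,0,0,0,0,0,0.1,0,0,0,-0.05,0.09,0,0,0,0,-0.05,0.09,0,0,0,0,0,0.1,0,0,0,0,0,0.1,0,0,0,0,0,0,0,0,0,0]'

```text
time_s: 42.02
ee_pos: [462.9, -95.0, 125.6]
ee_rot: [179.9, -0.1, 149.3]
force: [-0.3, -0.2, 0.8]
gripper_width: 0.3
```

```bash
python3 - <<'E'
from h import *
s=env.state();print(s["ee_pos"],s["ee_rot"],s["gripper_width"],s["force"])
c=snap("side","s16")
cv2.imwrite("pics/s16c.png",cv2.resize(c[0][310:470,320:500],None,fx=4.4,fy=3.6,interpolation=cv2.INTER_CUBIC))
c=snap("top","t16")
E
```

```text
[462.92382556 -95.01879375 125.61927335] [ 1.79878532e+02 -1.04670181e-01  1.49295192e+02] 0.29841693482163634 [-0.26204981 -0.18803775  0.75151801]
```

View pics/s16c.png

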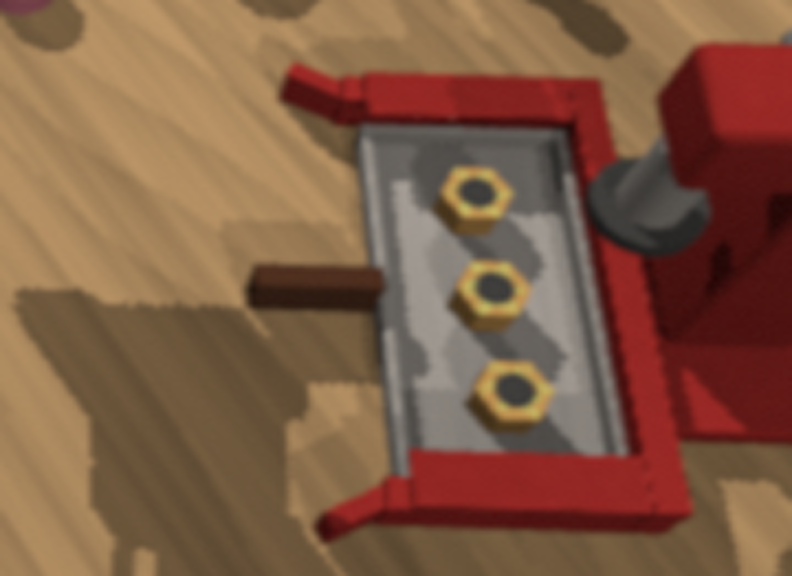

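View pics/t16.png

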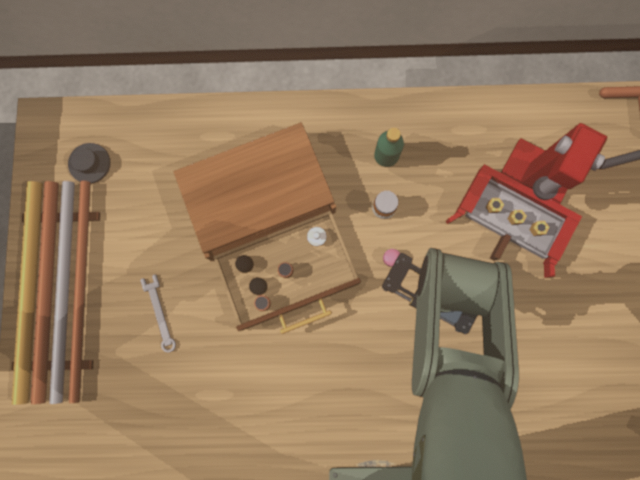

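Request:
arm_command --series '[-0.0145,0.06,0,0,0,-0.108,-0.0145,0.075,0,0,0,-0.108,-0.0145,0.075,0,0,0,-0.108,-0.0145,0.075,0,0,0,-0.108,-0.0145,0.075,0,0,0,-0.108,-0.0145,0.075,0,0,0,-0.108,-0.0145,0.075,0,0,0,-0.108,-0.0145,0.075,0,0,0,-0.108,0,0.015,0,0,0,0,0,0,0,0,0,0,0,0,0,0,0,0,0,0,0,0,0,0]' --hand 0.27

```text
time_s: 43.12
ee_pos: [418.2, 138.3, 125.3]
ee_rot: [-180.0, 0.0, 110.1]
force: [-0.8, 0.4, 0.2]
gripper_width: 25.1
```

```bash
python3 - <<'E'
from h import *
c=load("t16")
cv2.imwrite("pics/t16c.png",cv2.resize(c[0][190:340,200:380],None,fx=4,fy=4,interpolation=cv2.INTER_CUBIC))
E
```

```text
(no output)
```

View pics/t16c.png

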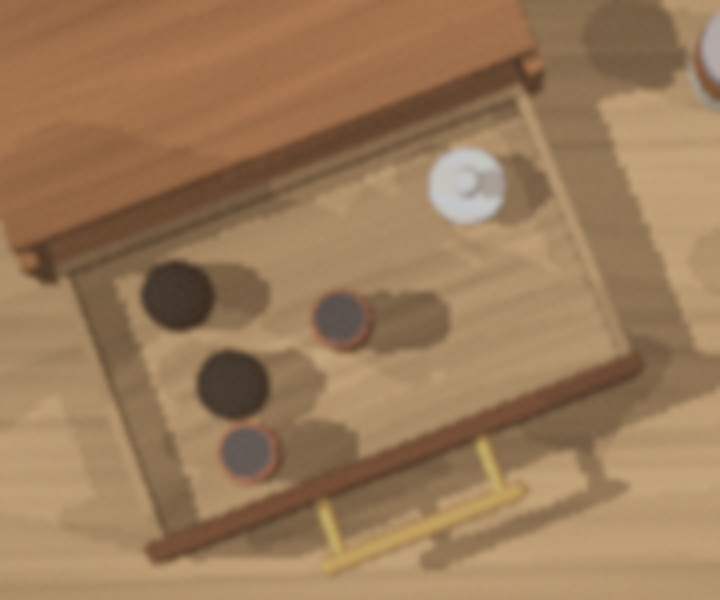

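Request:
arm_command --series '[-0.005,0.016,-0.04,0,0,0,0,0,-0.07,0,0,0,0,0,-0.06,0,0,0,0,0,-0.04,0,0,0,0,0,-0.008,0,0,0,0,0,0,0,0,0,0,0,0,0,0,0]'

```text
time_s: 43.7
ee_pos: [416.5, 145.5, 38.7]
ee_rot: [179.9, 0.0, 110.1]
force: [0.4, 0.0, -0.3]
gripper_width: 24.9
```

Request:
arm_command --series '[0,0,0,0,0,0,0,0,0,0,0,0,0,0,0,0,0,0,0,0,0,0,0,0]' --hand 0

```text
time_s: 44.03
ee_pos: [416.2, 146.1, 39.1]
ee_rot: [179.9, 0.0, 110.2]
force: [-1.4, -1.9, 6.5]
gripper_width: 10.3
```

Request:
arm_command --series '[0.008,0.003,0,0,0,0,0.016,0.006,0,0,0,0,0.024,0.0089,0,0,0,0,0.028,0.0104,0,0,0,0,0.028,0.0104,0,0,0,0,0.028,0.0104,0,0,0,0,0.028,0.0104,0,0,0,0,0.028,0.0104,0,0,0,0,0.028,0.0104,0,0,0,0,0.028,0.0104,0,0,0,0,0.028,0.0104,0,0,0,0,0.028,0.0104,0,0,0,0,0.024,0.0089,0,0,0,0,0.016,0.006,0,0,0,0,0.008,0.003,0,0,0,0,0,0,0,0,0,0,0,0,0,0,0,0]'

```text
time_s: 45.45
ee_pos: [556.3, 198.3, 39.1]
ee_rot: [179.8, 0.0, 110.2]
force: [1.7, 0.1, 5.3]
gripper_width: 10.0
```

Request:
arm_command --series '[0.008,0.003,0,0,0,0,0.006,0.0022,0,0,0,0,0,0,0,0,0,0]'

```text
time_s: 45.7
ee_pos: [561.0, 200.0, 39.2]
ee_rot: [179.9, 0.0, 110.2]
force: [0.2, -0.9, 6.8]
gripper_width: 9.9
```

Request:
arm_command --series '[0.005,0.0019,0,0,0,0,0.005,0.0019,0,0,0,0,0,0,0,0,0,0]'

```text
time_s: 45.95
ee_pos: [564.8, 201.4, 39.2]
ee_rot: [179.9, 0.0, 110.2]
force: [0.4, -1.5, 7.0]
gripper_width: 9.9
```

Request:
arm_command --series '[0.005,0.0019,0,0,0,0,0.005,0.0019,0,0,0,0,0,0,0,0,0,0]'

```text
time_s: 46.2
ee_pos: [566.3, 202.0, 39.1]
ee_rot: [-179.7, 0.0, 110.2]
force: [-6.0, -3.9, 12.1]
gripper_width: 9.9
```

Request:
arm_command --series '[0.006,0.0022,0,0,0,0,0.005,0.0019,0,0,0,0,0,0,0,0,0,0,0,0,0,0,0,0]'

```text
time_s: 46.53
ee_pos: [566.2, 202.0, 39.1]
ee_rot: [-179.2, 0.0, 110.2]
force: [-13.8, -7.5, 18.8]
gripper_width: 10.2
```

Request:
arm_command --series '[-0.015,-0.0056,0,0,0,0,0,0,0,0,0,0]'

```text
time_s: 46.7
ee_pos: [565.5, 201.7, 39.1]
ee_rot: [-180.0, 0.0, 110.2]
force: [-0.4, -1.4, 8.2]
gripper_width: 10.1
```

Request:
arm_command --series '[0,0,0,0,0,0,0,0,0,0,0,0,0,0,0,0,0,0,0,0,0,0,0,0,0,0,0,0,0,0]' --hand 0.27

```text
time_s: 47.12
ee_pos: [566.5, 202.4, 37.7]
ee_rot: [-180.0, -0.0, 110.2]
force: [0.6, 0.8, 0.6]
gripper_width: 24.6
```

Request:
arm_command --series '[0,0,0.02,0,0,0,0,0,0.06,0,0,0,0,0,0.1,0,0,0,0,0,0.1,0,0,0,-0.08,-0.03,0,0,0,0,-0.08,-0.03,0,0,0,0,-0.08,-0.03,0,0,0,0,-0.05,-0.08,0,0,0,0,0,-0.1,0,0,0,0,0,0,0,0,0,0]'

```text
time_s: 47.95
ee_pos: [449.0, 89.7, 150.9]
ee_rot: [-179.9, 0.1, 110.0]
force: [-0.1, 0.8, -0.9]
gripper_width: 24.7
```

```bash
python3 - <<'E'
from h import *
s=env.state();print(s["ee_pos"],s["force"])
c=snap("top","t20"); im=c[0]
cv2.imwrite("pics/t20c.png",cv2.resize(im[110:280,160:350],None,fx=4,fy=3.5,interpolation=cv2.INTER_CUBIC))
f1=lambda x,y:(160+x/4-.4,110+y/3.5-.4)
c=snap("side","s20")
E
```

```text
[449.01604332  89.71458713 150.85129073] [-0.05064545  0.7759805  -0.85041428]
```

View pics/t20.png

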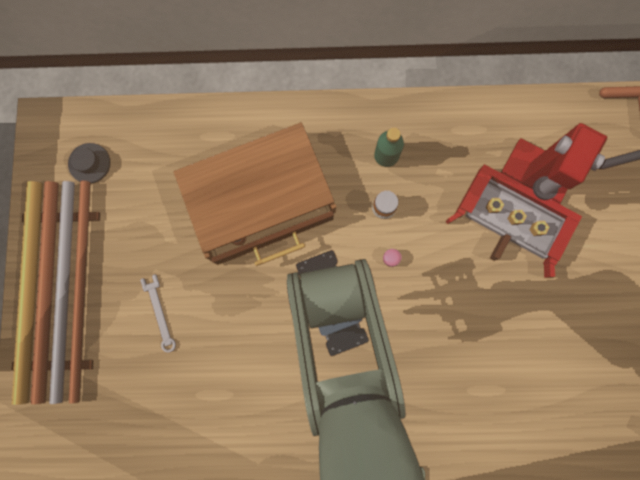

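View pics/t20c.png

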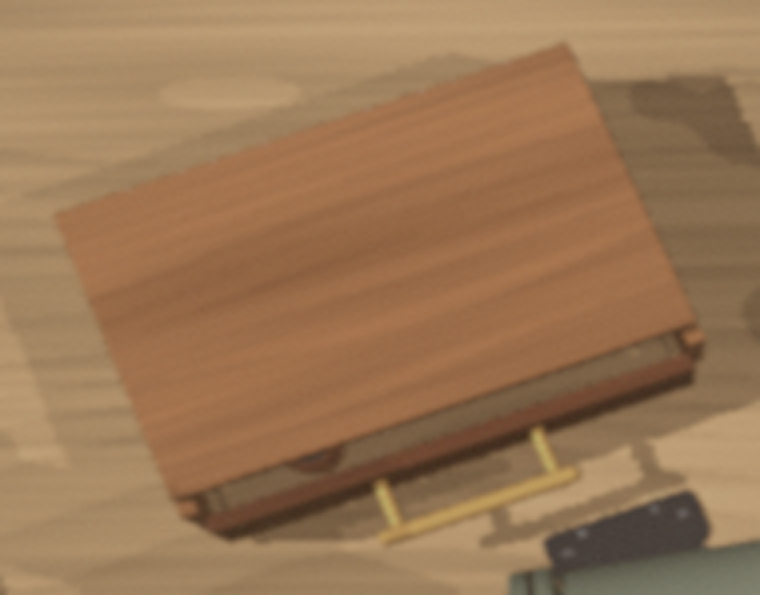

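View pics/s20.png

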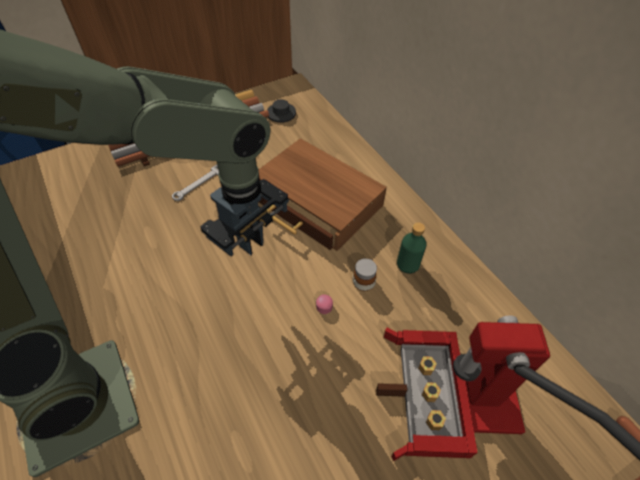

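```bash
python3 - <<'E'
from h import *
env.job_done(); print(env.state()["time_s"])
E
```

```text
the job is handed in; nothing more can be done
the job is handed in; nothing more can be done
```

The job is done and handed in at about 48 s of the 210 s allowed.

- **Drawer opened and emptied:** I pulled the drawer about 160 mm open and moved both black caps from the tray into it. Only three brass hexagon sleeves were present. I moved all three upright into the tray while it stood in front of the press. The third sleeve was knocked against the second partway through, so I measured both again before picking them.
- **Tray in the press:** I shifted the tray about 22 mm sideways to line it up with the bed and slid it in. It stopped hard against the back stop. A second push of about 25 N on the handle end moved it less than 0.5 mm.
- **Drawer shut:** I pushed the drawer in until it stopped hard. The handle ended within about 1 mm of its calculated shut position. The last picture with the drawer open showed both caps, both couplings and the stopper inside.

In the final pictures the three sleeves stand in the tray in the press. The oil can, jar, wrench and pink look-alike are where they started, and the robot touches nothing.

**One disagreement:** the two cameras differed by 1–4 mm on sleeve positions and by up to about 10 mm on the press bed. I therefore judged the tray home by contact force as well as by the pictures.

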